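# Clear the peg panels and hang up the nail-care tools

## Task

The pill organiser and the glass cup stand in the way of the two sloping peg panels: clear both away, standing upright in the empty bottom tier. Only then hang up every nail-care tool that lies on the ledge by its eye, one to a peg, flat against the panel: long tools on the tall panel, short ones on the low panel. Leave everything else on the ledge and tiers where it is, and let nothing tip over.

Things in the scene. Friction and masses are not known exactly. Their poses are not given: they have to be found in the camera images.
- foot_file: White foot file, grey blade 50 x 28 x 8 mm, 45 g; may be absent. Lies flat. Origin: underside of the handle; +x runs along the tool to its eye, z up. Handle: 14 mm wide (y), 12 thick, x = +35 to -18 mm; grip at the origin, across the width. Eye: plate 34 x 34 x 8 mm at the far end, 18 mm hole centred at x = +50 mm. A long tool: 132 mm in all, tail end at x = -65. Either face may be up.
- rasp: White rasp, end a steel disc 30 mm across, 8 thick, 45 g; may be absent. Lies flat. Origin: underside of the handle; +x runs along the tool to its eye, z up. Handle: 14 mm wide (y), 12 thick, x = +35 to -18 mm; grip at the origin, across the width. Eye: plate 34 x 34 x 8 mm at the far end, 18 mm hole centred at x = +50 mm. A long tool: 132 mm in all, tail end at x = -65. Either face may be up.
- clipper: Steel nail clipper, blunt jaws 18 mm wide, 30 g; may be absent. Lies flat. Origin: underside of the handle; +x runs along the tool to its eye, z up. Handle: 14 mm wide (y), 12 thick, x = +20 to -18 mm; grip at the origin, across the width. Eye: plate 34 x 34 x 8 mm at the far end, 18 mm hole centred at x = +35 mm. A short tool: 82 mm in all, tail end at x = -30. Either face may be up.
- pusher: Metal cuticle pusher, narrow end 8 mm wide, 30 g; may be absent. Lies flat. Origin: underside of the handle; +x runs along the tool to its eye, z up. Handle: 14 mm wide (y), 12 thick, x = +20 to -18 mm; grip at the origin, across the width. Eye: plate 34 x 34 x 8 mm at the far end, 18 mm hole centred at x = +35 mm. A short tool: 82 mm in all, tail end at x = -30. Either face may be up.
- foot_file_eye (a point): Centre of the hole in the eye of the foot file, at half the plate's thickness (4 mm above the underside).
- rasp_eye (a point): Centre of the hole in the eye of the rasp, at half the plate's thickness (4 mm above the underside).
- clipper_eye (a point): Centre of the hole in the eye of the clipper, at half the plate's thickness (4 mm above the underside).
- pusher_eye (a point): Centre of the hole in the eye of the pusher, at half the plate's thickness (4 mm above the underside).
- tall_panel: The tall panel: fixed white plastic board, 150 x 140 mm, face sloping 35 degrees up and away from the robot. Origin: middle of the face's lower edge, 4 mm above the ledge; +x up the slope, y along the edge, z out of the face, as the pegs point. Two pegs 64 mm apart, 130 mm up the slope. Top edge 90 mm above the ledge. Yawed up to 0.12 rad; the two panels may change places.
- low_panel: The low panel: fixed white plastic board, 100 x 140 mm, face sloping 35 degrees up and away from the robot. Origin: middle of the face's lower edge, 4 mm above the ledge; +x up the slope, y along the edge, z out of the face, as the pegs point. Two pegs 64 mm apart, 80 mm up the slope. Top edge 61 mm above the ledge. Yawed up to 0.12 rad; the two panels may change places.
- tall_peg0 (a point): Foot of a steel peg on the tall panel's face (the left-hand one of the two, at x = 130 mm, y = +32 mm in the panel's frame). The peg is 9 mm thick, stands square to the face, and sticks out 30 mm with a rounded tip.
- tall_peg1 (a point): Foot of a steel peg on the tall panel's face (the right-hand one of the two, at x = 130 mm, y = -32 mm in the panel's frame). The peg is 9 mm thick, stands square to the face, and sticks out 30 mm with a rounded tip.
- low_peg0 (a point): Foot of a steel peg on the low panel's face (the left-hand one of the two, at x = 80 mm, y = +32 mm in the panel's frame). The peg is 9 mm thick, stands square to the face, and sticks out 30 mm with a rounded tip.
- low_peg1 (a point): Foot of a steel peg on the low panel's face (the right-hand one of the two, at x = 80 mm, y = -32 mm in the panel's frame). The peg is 9 mm thick, stands square to the face, and sticks out 30 mm with a rounded tip.
- organiser: Pink pill organiser with two rows of snap lids, a closed block 36 (x) x 130 (y) x 56 (z) mm, 140 g, standing in front of the low panel, its long side along the panel's lower edge, a few mm from it. Origin: centre of its underside, z up. Take it across its 36 mm width.
- cup: Glass shot cup, upright, 60 mm tall, 36 mm across the foot and 44 mm across the rim (to touch it is a straight cylinder of 41 mm), 120 g, standing in front of the tall panel. Origin: centre of its foot, z up.
- tiers: Three fixed white tiers on the right, stepped like stairs up towards -y. Origin: under the centre of the bottom tier, on the ledge. Bottom tier: empty tray 270 (x) x 150 (y) mm outside, floor at 12 mm, rim at 28, walls 5 thick. Second tier from y = -76 mm, floor at 85, holds dish and case, up to 22 tall; third from y = -176, floor at 150, holds the monitor, 74 tall.
- dish: Green ceramic dish, 80 mm across, 22 mm tall, on the second tier. A bystander: leave it alone. Origin: centre of its underside.
- case: Steel nail-clipper case 85 x 45 x 18 mm, on the second tier. A bystander: leave it alone. Origin: centre of its underside.
- monitor: Small white monitor with a dark screen, 110 x 55 x 74 mm, on the third tier. A bystander: leave it alone. Origin: centre of its underside.
- jar: Clear round jar, 52 mm across, 45 mm tall, on the ledge. A bystander: leave it alone. Origin: centre of its underside.
- cream: White round pot, 48 mm across, 40 mm tall, on the ledge. A bystander: leave it alone. Origin: centre of its underside.
- lotion: White lotion bottle, 52 mm across, 130 mm tall, on the ledge behind the tools. A bystander: leave it alone. Origin: centre of its underside.
- mug: White ceramic tooth mug, 68 mm across, 85 mm tall, on the ledge. A bystander: leave it alone. Origin: centre of its underside.
Mind the look-alikes: they are no part of the job. Leave any red look-alike of the clipper alone.

How it is judged:
On the way, in this order (a step that is already met when the one before it is completed fails the run):
1. the organiser and the cup stand upright in the bottom tier (x of organiser in the frame of tiers between -0.13 and 0.13 m and y of organiser in the frame of tiers between -0.07 and 0.07 m and z of organiser in the frame of tiers between 0.008 and 0.018 m and angle between each of organiser, cup's own z axis and vertical below 0.12 rad and x of cup in the frame of tiers between -0.13 and 0.13 m and y of cup in the frame of tiers between -0.07 and 0.07 m and z of cup in the frame of tiers between 0.008 and 0.018 m), for 0.2 s.
2. every tool present hangs by its eye on a peg of its panel, one to a peg ((distance between foot_file_eye and tall_peg0 below 0.012 m or distance between foot_file_eye and tall_peg1 below 0.012 m) and angle between the z axis of each of foot_file, rasp and the z axis of tall_panel, either way round below 0.2 rad and (distance between rasp_eye and tall_peg0 below 0.012 m or distance between rasp_eye and tall_peg1 below 0.012 m) and (distance between clipper_eye and low_peg0 below 0.012 m or distance between clipper_eye and low_peg1 below 0.012 m) and angle between the z axis of each of clipper, pusher and the z axis of low_panel, either way round below 0.2 rad and (distance between pusher_eye and low_peg0 below 0.012 m or distance between pusher_eye and low_peg1 below 0.012 m) and distance between foot_file_eye and rasp_eye above 0.03 m and distance between clipper_eye and pusher_eye above 0.03 m), for 0.2 s.
At the end, for the whole second after the job is handed in: Organiser and cup stand on the bottom tier's floor (tilt under 0.12 rad). Each long tool's eye is within 12 mm of the foot of a tall-panel peg, each short one's of a low-panel peg, flat to the face within 0.2 rad, eyes over 30 mm apart. All at rest (under 0.02 m/s) (all of step 1 and all of step 2 and linear speed of each of foot_file, rasp, clipper, pusher, organiser, cup below 0.02 m/s); the robot touches nothing.
It fails at once if a tool is hung before both the organiser and the cup stand in the bottom tier (not ((x of organiser in the frame of tiers between -0.13 and 0.13 m and y of organiser in the frame of tiers between -0.07 and 0.07 m and z of organiser in the frame of tiers between 0.008 and 0.018 m and angle between organiser's own z axis and vertical below 0.12 rad) and (x of cup in the frame of tiers between -0.13 and 0.13 m and y of cup in the frame of tiers between -0.07 and 0.07 m and z of cup in the frame of tiers between 0.008 and 0.018 m and angle between cup's own z axis and vertical below 0.12 rad)) and (distance between any of foot_file_eye, rasp_eye and tall_peg0 below 0.012 m or distance between any of foot_file_eye, rasp_eye and tall_peg1 below 0.012 m or distance between any of clipper_eye, pusher_eye and low_peg0 below 0.012 m or distance between any of clipper_eye, pusher_eye and low_peg1 below 0.012 m)).
It fails at once if the glass cup or the organiser is tipped over (angle between any of cup, organiser's own z axis and vertical above 0.7 rad).
It fails at once if a bystander (dish, case, monitor, jar, pot, bottle, mug) is pushed away by more than 40 mm or tipped over (distance of any of dish, case, monitor, jar, cream, lotion, mug from where it was at the start of the episode above 0.04 m or angle between any of dish, case, monitor, jar, cream, lotion, mug's own z axis and vertical above 0.5 rad).
Of foot_file, rasp, clipper, pusher only 3 to 4 are there at a start; the rules pass over those that are not, and their reading is None.
At some moment in a run one of foot_file, rasp, clipper, pusher may be knocked a few centimetres aside while the robot is not near it.
It also fails if it takes over 210 s, if anything falls off the work surface, if the arm or the gripper's body presses on something with over 40 N, if the wrist force passes 120 N, or if a joint passes its speed limit or range.

## Robot

A 6-joint arm with a two-finger parallel gripper is mounted at the origin on the work surface. World frame = base frame: x ahead of the robot, y to its left, z up, the work surface at z = 0. Lengths are in m, angles in rad, forces in N, time in s.
With the tool pointing down it reaches from about 0.375 to 0.75 m from the base axis. Payload 9 kg.
Tool frame: the origin (TCP) lies on the centre line of the jaws, within the pads' length; the fingertips stand 14 mm ahead of it and the grasp point (between the pads) lies 5 mm behind it (robot.tip_extent is the distance from the TCP to the fingertips, in m); z points along the fingers, y is the line along which they close (so a half turn about z gives the same grasp; the last joint's range is limited). The gripper opens to 85 mm and grips with 20 to 120 N. Pads are 22 mm wide; open, the fingers measure 114 mm over their backs; the gripper's body (76 mm by 85 mm) begins 54 mm behind the grasp point. The pads swing forward as they close: fully open they stand 13 mm farther back than shut.
Start: joints at [-1.453, 0.104, 0.097, 1.564, 0, 1.353], TCP at [0.198, -0.567, 0.245] pointing down, gripper open.
Joint ranges: [-2.99, 2.99], [-0.84, 1.86], [-1.1, 1.16], [-1.84, 2.11], [-1.51, 1.56], [-3.14, 3.14]. Speed limits (rad/s): [2.22, 2.22, 2.57, 3.14, 3.14, 3.14].

## Interface

Orientations are given as a 3x3 rotation matrix whose columns are the frame's x, y, z axes.
In Python, from plant import robot gives the robot as it stands. The module is installed in compiled form; this text tells all that it offers.
- The arm moves only by the shell command python3 -m crank 'ROWS' [FORCE]. ROWS is a JSON object of lists of equal length, an entry for each row: "delta_rot": the turn, a rotation vector about the tool's x, y, z in degrees, a list of three; "translation": the shift along the tool's x, y, z in mm, a list of three; "grip": the opening, from -1 (shut) to 1 (fully open). In form: {"delta_rot": [[ax, ay, az], ...], "translation": [[tx, ty, tz], ...], "grip": [grip, ...]}. A call has 1 to 8 rows; each row is the pose to reach, as a shift and turn from the pose commanded when the call began, along the tool's axes at that moment; what a row does not reach only later rows make up. A row lasts 1/12 s, in which the tool goes at most 41.7 mm and 7.16 degrees, less where a joint would pass 70% of its speed; a pose out of reach is approached as far as the arm can. A call with a gripper value outside its range is refused whole. The fingers move at their own pace and stop on an object; FORCE is the grip in N (left out, the last holds). Time passes only in rows, so rows that repeat a pose let the fingers close. It gives the time, the measured TCP pose, the force, the opening and the grip force at its end, in the units of the state.
- robot.read_state(): the state, without advancing time (a new reading comes with each control period).
- robot.camera(name): name is "scene" or "side" or "wrist"; returns a dict with "color" (420x560x3 uint8, blue, green, red), "depth" (420x560 float32, m along the optical axis (not along the pixel's ray), 0 where there is no reading), "vertical_fov" (degrees; the focal length in pixels is half the picture's height over the tangent of half this angle, whatever the lens; pixels are square), "cx", "cy" (the principal point, pixels), "distortion" ([k1, k2, p1, p2, k3] as OpenCV has them; the pictures are not rectified), "xyz" and "orientation" of the camera in the world. Camera axes: x right, y down, z forward; pixel columns grow to the right and rows downward; lengths in m; the calibration is good to about 2 mm. A picture is of the moment at which its call begins.
- robot.sign_off(): hands the job in; it is judged then, once.
Trained networks look in a picture, given as the dict that the camera call returned (one of the last four; its "shot" number tells which), for a name from the list of things; names that differ only in an ending like _2 or _b are one class to them, and where a whole thing is asked for, a point or a joint stands for the part that bears it (a point fixed in the world has none). Each returns a list of dicts, best first, with "confidence" (0 to 1); they miss things now and then, are a little off and sometimes report something else, mostly with a low value. They report only what shows in the picture. A call takes as long as a camera call. They do not tell look-alikes from the thing itself.
- robot.search_frame(picture, target): "centre" ([x, y, z] in m, in the coordinates of the camera as it stood for that picture, good to about 4 mm: the middle of the surface that is visible of it).
The state is a dict: "time_s": time; "q": joint angles; "joint_velocities": joint speeds; "joint_efforts": joint torques, N m; "ee_pos": TCP position; "eef_rot": TCP orientation; "ft_force": force on the tool from outside, world axes, zero at the start; "moment": the same for the moment, N m; "gripper_width": opening from 0.0 (shut) to 1.0 (fully open); "gripper_force": force on a finger pad.
Only numpy, scipy, OpenCV 4.12 (cv2) and the standard library are available. Lean on these libraries where they do the work, as an engineer would, in place of code of your own. Each camera call takes 0.05 s, during which the arm holds its last target. There are 200 camera calls.

## Working session

There is one attempt and no reset: what is moved stays moved. The work goes in short steps, Python scripts to look and compute and a shell command to move; the robot and the scene stay as the last step left them, time stands still between calls to the robot, and variables do not carry over. Pictures are saved under pics/ and viewed, at most 14 in all, crops included, and the job is handed in when it is done.

```bash
ls; mkdir -p pics; cat > h.py <<'E'
import numpy as np, cv2
from plant import robot
def K(p):
    f=210/np.tan(np.radians(p["vertical_fov"])/2)
    return np.array([[f,0,p["cx"]],[0,f,p["cy"]],[0,0,1]])
def w(p,c): return np.array(p["orientation"])@np.array(c)+np.array(p["xyz"])
def cloud(p):
    h,wd=p["depth"].shape
    uv=np.stack(np.meshgrid(np.arange(wd),np.arange(h)),-1).reshape(-1,1,2).astype(np.float32)
    n=cv2.undistortPoints(uv,K(p),np.array(p["distortion"],float)).reshape(h,wd,2)
    z=p["depth"][...,None]
    return np.concatenate([n*z,z],-1)@np.array(p["orientation"]).T+np.array(p["xyz"])
def px(p,X):
    R=np.array(p["orientation"]);c=(np.atleast_2d(X)-np.array(p["xyz"]))@R
    return cv2.projectPoints(c,np.zeros(3),np.zeros(3),K(p),np.array(p["distortion"],float))[0].reshape(-1,2)
E
python3 - <<'E'
from h import *
s=robot.read_state();print(s)
for n in("scene","side"):
    p=robot.camera(n);cv2.imwrite(f"pics/{n}0.png",p["color"]);np.savez(f"{n}0.npz",**{k:np.array(v) for k,v in p.items()})
    print(n,p["xyz"],np.array(p["orientation"]).round(3).tolist(),p["vertical_fov"],p["distortion"])
    for t in["foot_file","rasp","clipper","pusher","foot_file_eye","rasp_eye","clipper_eye","pusher_eye","organiser","cup","tall_panel","low_panel","tall_peg0","tall_peg1","low_peg0","low_peg1","tiers","jar","cream","lotion","mug"]:
        for d in robot.search_frame(p,t)[:3]:
            X=w(p,d["centre"]);print(t,round(d["confidence"],2),X.round(3),px(p,X)[0].round())
E
```

```text
pics
{'time_s': 0.0, 'q': array([-1.45268920e+00,  1.04710501e-01,  9.64587520e-02,  1.56390467e+00,
        1.11374809e-05,  1.35312810e+00]), 'joint_velocities': array([ 0.00061804,  0.00041787, -0.00075612, -0.00188419, -0.0009847 ,
       -0.00110081]), 'joint_efforts': array([-1.28880929e-03, -5.56924152e+01,  5.03655338e+01,  1.66494580e-02,
       -3.22069936e-04,  8.47099670e-06]), 'ee_pos': array([ 0.19769227, -0.56615688,  0.24450997]), 'eef_rot': array([[ 9.44155139e-01,  3.29501216e-01, -1.49203733e-04],
       [ 3.29501109e-01, -9.44154220e-01,  1.35193144e-03],
       [ 3.04591721e-04, -1.32559581e-03, -9.99999075e-01]]), 'ft_force': array([ 0.70980387, -0.54022664,  0.035726  ]), 'moment': array([-0.02625744, -0.01960812,  0.06598052]), 'gripper_force': 0.0, 'gripper_width': 1.0028659905098887}
scene [ 1.20922492 -0.76374194  1.17780096] [[0.755, 0.487, -0.439], [0.656, -0.557, 0.509], [0.003, -0.672, -0.741]] 43.23849264122292 [-0.00178726  0.          0.          0.          0.        ]
foot_file 0.61 [0.457 0.352 0.009] [329. 145.]
rasp 0.74 [0.466 0.204 0.011] [302
[... 2480 characters left out ...]
 [224. 226.]
tall_peg0 0.59 [ 0.635 -0.075  0.049] [269. 202.]
tall_peg0 0.54 [0.579 0.118 0.05 ] [244. 232.]
tall_peg0 0.15 [ 0.533 -0.063  0.042] [287. 215.]
tall_peg1 0.59 [ 0.635 -0.075  0.049] [269. 202.]
tall_peg1 0.54 [0.579 0.118 0.05 ] [244. 232.]
tall_peg1 0.15 [ 0.533 -0.063  0.042] [287. 215.]
low_peg0 0.84 [0.668 0.129 0.039] [224. 225.]
low_peg1 0.84 [0.668 0.129 0.039] [224. 225.]
tiers 0.69 [ 0.611 -0.363  0.024] [319. 179.]
jar 0.51 [0.397 0.085 0.035] [290. 254.]
jar 0.48 [0.669 0.128 0.038] [224. 225.]
cream 0.46 [ 0.397 -0.063  0.032] [317. 233.]
cream 0.43 [0.665 0.128 0.036] [225. 226.]
lotion 0.96 [0.663 0.402 0.067] [162. 260.]
mug 0.86 [0.667 0.274 0.053] [193. 243.]
```

```bash
python3 - <<'E'
import cv2
a=cv2.imread("pics/scene0.png");cv2.imwrite("pics/s1.png",cv2.resize(a[90:390,120:420],(800,800),interpolation=cv2.INTER_CUBIC)[:600])
b=cv2.imread("pics/side0.png");cv2.imwrite("pics/s2.png",cv2.resize(b[160:360,130:396],(798,600),interpolation=cv2.INTER_CUBIC))
E
```

```text
(no output)
```

View pics/s1.png

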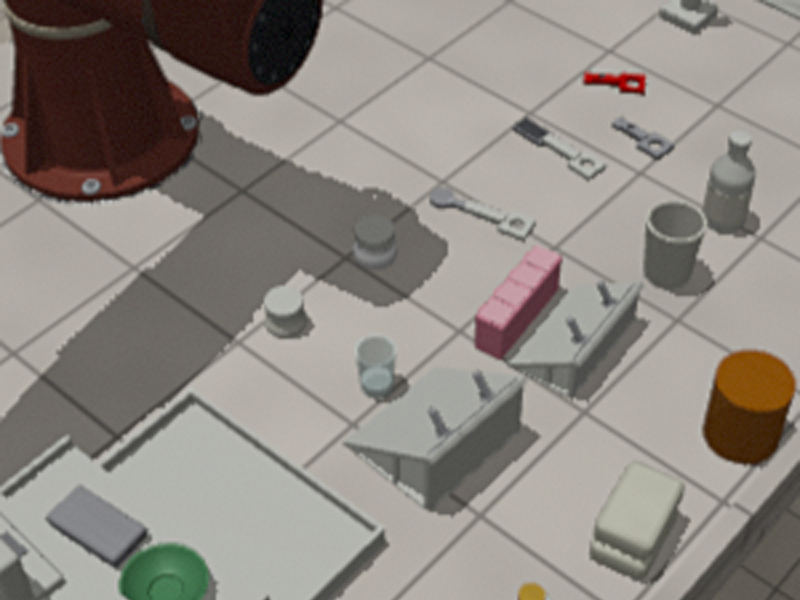

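View pics/s2.png

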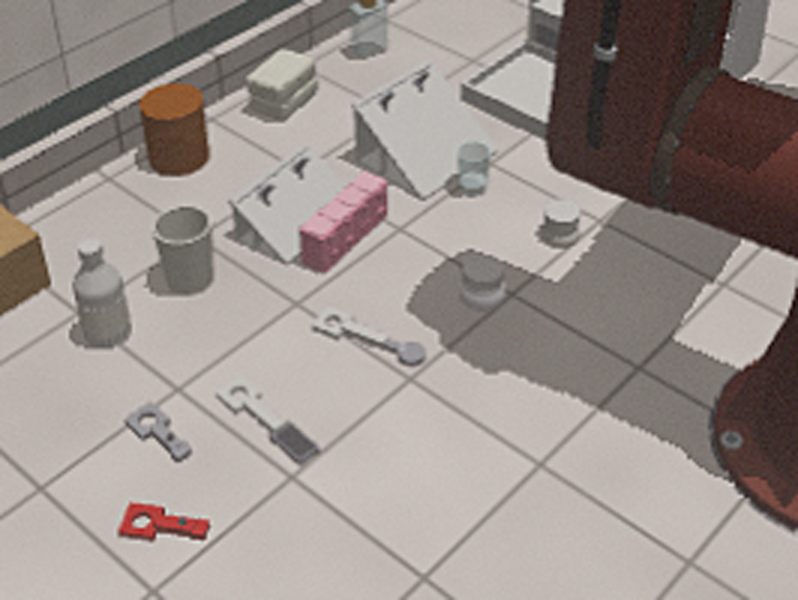

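The two sloping panels stand in view. The tall one is on the right (scene crop ~440,420) with the cup in front, and the low one is at ~580,340 with the pink organiser in front. Rasp (disc end) is at ~480,213, foot file at ~560,148 and a steel short tool at ~642,137. The red look-alike at ~615,80 is to be left alone. Candidates for the short tool were the grey one (642,137) and the red one (615,80), so I take the grey one.

```bash
cat > m.py <<'E'
from h import *
for n in("scene","side"):
    p=dict(np.load(f"{n}0.npz"));p["vertical_fov"]=float(p["vertical_fov"]);p["cx"]=float(p["cx"]);p["cy"]=float(p["cy"])
    C=cloud(p);c=p["color"].astype(int);ok=p["depth"]>0
    print(n,"floor z",np.median(C[ok&(C[...,0]>.35)&(C[...,0]<.55)&(C[...,1]>.1)&(abs(C[...,2])<.02)][:,2]))
    m=ok&(c[...,2]-c[...,1]>40)&(c[...,0]-c[...,1]>15)&(C[...,2]>.05)&(abs(C[...,0]-.6)<.1)&(abs(C[...,1]-.1)<.12)
    P=C[m];r=cv2.minAreaRect((P[:,:2]*1000).astype(np.float32));print("org",r,np.median(P[:,2]),len(P))
    for nm,b in dict(tall=(.58,.72,-.18,.02),low=(.62,.72,.03,.20)).items():
        m=ok&(C[...,0]>b[0])&(C[...,0]<b[1])&(C[...,1]>b[2])&(C[...,1]<b[3])&(C[...,2]>.012)&(C[...,2]<.10)
        P=C[m];best=None;rng=np.random.default_rng(0)
        for _ in range(400):
            q=P[rng.choice(len(P),3,False)];v=np.cross(q[1]-q[0],q[2]-q[0]);v/=np.linalg.norm(v)+1e-12
            v*=np.sign(v[2])
            if not(.7<v[2]<.92 and v[0]<0):continue
            i=abs((P-q[0])@v)<.003
            if best is None or i.sum()>best.sum():best=i
        Q=P[best];v=np.linalg.svd(Q-Q.mean(0))[2][2];v*=np.sign(v[2])
        print(nm,len(Q),"mean",Q.mean(0).round(4),"n",v.round(3),"tilt",np.degrees(np.arccos(v[2])).round(1),"yaw",np.arctan2(-v[1],-v[0]).round(3))
        u=np.array([-v[0],-v[1],0]);u/=np.linalg.norm(u);t=np.array([-u[1],u[0],0])
        print("  along y range",np.percentile(Q@t,[1,99]).round(4),"u",np.percentile(Q@u,[1,99]).round(4), "z at u0: lower edge u where z=.004:",((Q.mean(0)@v-.004*v[2])/(v@u)).round(4))
    m=ok&(abs(C[...,2]-.028)<.004)&(C[...,1]<-.2)&(C[...,0]>.3)
    P=C[m][:,:2];print("rim",np.percentile(P,[2,98],axis=0).round(3).tolist(),len(P))
    m=ok&(abs(C[...,2]-.012)<.004)&(C[...,1]<-.2)&(C[...,0]>.3);P=C[m][:,:2];print("floor",cv2.minAreaRect((P*1000).astype(np.float32)),np.percentile(P,[1,99],axis=0).round(3).tolist(),len(P))
    m=ok&(C[...,2]>.02)&(abs(C[...,0]-.54)<.05)&(abs(C[...,1]+.07)<.05);P=C[m];P=P[(P[:,0]<.57)];print("cup",P.mean(0),np.percentile(P,[3,97],axis=0).round(3).tolist())
E
python3 m.py
```

```text
scene floor z -0.002699427995755954
org ((608.1538696289062, 97.68815612792969), (124.5986328125, 28.686033248901367), 83.8807144165039) 0.05325102467473064 21
tall 1031 mean [ 0.6404 -0.092   0.0536] n [-0.57   0.025  0.821] tilt 34.8 yaw -0.043
  along y range [-0.13    0.0094] u [0.5869 0.6966] z at u0: lower edge u where z=.004: 0.5724
low 598 mean [0.6693 0.1103 0.0377] n [-0.566 -0.061  0.822] tilt 34.7 yaw 0.108
  along y range [-0.0279  0.1107] u [0.6397 0.7116] z at u0: lower edge u where z=.004: 0.6287
rim [[0.412, -0.568], [0.95, -0.214]] 700
floor ((657.244140625, -389.80224609375), (596.9423217773438, 353.4839782714844), 2.1079344749450684) [[0.415, -0.566], [0.949, -0.22]] 3581
cup [ 0.54046009 -0.07473269  0.04357658] [[0.52, -0.095, 0.021], [0.561, -0.055, 0.061]]
side floor z -0.0014061744665415654
org ((576.2914428710938, 105.06617736816406), (14.184921264648438, 120.08590698242188), 2.553513526916504) 0.05354465503214445 10
tall 628 mean [ 0.6381 -0.079   0.0504] n [-0.567  0.026  0.823] tilt 34.6 yaw -0.045
  along y range [-0.1223  0.0159] u [0.5877 0.6942] z at u0: lower edge u where z=.004: 0.5739
low 493 mean [0.668  0.1248 0.0361] n [-0.562 -0.068  0.824] tilt 34.5 yaw 0.12
  along y range [-0.0293  0.1091] u [0.6463 0.7115] z at u0: lower edge u where z=.004: 0.6314
rim [[0.412, -2.228], [2.006, -0.208]] 543
floor ((1207.159423828125, -1221.240478515625), (2042.806396484375, 1638.0904541015625), 89.36952209472656) [[0.414, -2.232], [2.012, -0.209]] 828
cup [ 0.5385455  -0.06729444  0.04470413] [[0.52, -0.09, 0.023], [0.56, -0.049, 0.06]]
```

```bash
cat >> h.py <<'E'
from scipy.spatial.transform import Rotation as Ro
def down(deg,tilt=None):
    c,s=np.cos(np.radians(deg)),np.sin(np.radians(deg))
    return np.array([[c,s,0],[s,-c,0],[0,0,-1.]])
def go(pos,R=None,lab=""):
    s=robot.read_state();R0=np.array(s["eef_rot"]);R=R0 if R is None else R
    t=R0.T@(np.array(pos)-s["ee_pos"])*1000;r=Ro.from_matrix(R0.T@R).as_rotvec(degrees=True)
    n=max(np.linalg.norm(t)/41.7,np.linalg.norm(r)/7.16)
    print(lab,"rot",r.round(1).tolist(),"tr",t.round(1).tolist(),"rows>=",round(n,1),"t",round(s["time_s"],1))
def shot(name,f=None):
    p=robot.camera(name)
    if f:cv2.imwrite(f,p["color"])
    return p
E
python3 - <<'E'
from h import *
p=shot("wrist");s=robot.read_state();R=np.array(s["eef_rot"])
print((R.T@(np.array(p["xyz"])-s["ee_pos"])).round(3),(R.T@np.array(p["orientation"])).round(3).tolist(),p["vertical_fov"])
go([.50,.03,.40],down(96.5))
E
```

```text
[ 0.074 -0.001 -0.129] [[0.001, -0.956, -0.292], [1.0, 0.001, 0.0], [-0.0, -0.292, 0.956]] 59.56910782285381
 rot [0.0, 0.0, -77.3] tr [482.0, -463.6, -154.7] rows>= 16.5 t 2.2
```

```bash
python3 -m crank '{"delta_rot":[[0,0,-7],[0,0,-14],[0,0,-21],[0,0,-28],[0,0,-35],[0,0,-42],[0,0,-49],[0,0,-56]],"translation":[[0,0,-40],[0,0,-80],[0,0,-120],[20,-20,-150],[48,-46,-155],[76,-73,-155],[104,-100,-155],[132,-127,-155]],"grip":[1,1,1,1,1,1,1,1]}'
python3 - <<'E'
from h import *
go([.50,.03,.40],down(96.5))
E
```

```text
time_s: 2.92
ee_pos: [0.2809, -0.4017, 0.4005]
eef_rot: [[0.249, 0.968, 0.0], [0.968, -0.249, -0.001], [-0.001, 0.001, -1.0]]
ft_force: [0.0, 0.3, 0.1]
gripper_width: 1.003
gripper_force: 0.0
 rot [0.0, 0.0, -20.9] tr [472.7, 104.4, 0.3] rows>= 11.6 t 2.9
```

```bash
python3 -m crank '{"delta_rot":[[0,0,-7],[0,0,-14],[0,0,-21],[0,0,-21],[0,0,-21],[0,0,-21],[0,0,-21],[0,0,-21]],"translation":[[40,9,0],[80,18,0],[120,27,0],[160,36,0],[200,45,0],[240,54,0],[280,63,0],[320,71,0]],"grip":[1,1,1,1,1,1,1,1]}' >/dev/null
python3 - <<'E'
from h import *
go([.50,.03,.40],down(96.5))
E
```

```text
rot [0.0, 0.0, -0.3] tr [131.5, 83.6, 0.5] rows>= 3.7 t 3.6
```

```bash
python3 -m crank '{"delta_rot":[[0,0,0],[0,0,0],[0,0,0],[0,0,0],[0,0,0],[0,0,0]],"translation":[[33,21,0],[66,42,0],[99,63,0],[131,83,0],[131,83,0],[131,83,0]],"grip":[1,1,1,1,1,1]}'
python3 - <<'E'
from h import *
p=shot("wrist","pics/w1.png");np.savez("w1.npz",**{k:np.array(v) for k,v in p.items()})
for t in["organiser","cup","tall_panel","low_panel","tall_peg0","low_peg0"]:
  for d in robot.search_frame(p,t)[:2]:
    X=w(p,d["centre"]);print(t,round(d["confidence"],2),X.round(3),px(p,X)[0].round())
E
```

```text
time_s: 4.08
ee_pos: [0.4992, 0.0292, 0.4]
eef_rot: [[-0.112, 0.994, -0.001], [0.994, 0.112, -0.0], [0.0, -0.001, -1.0]]
ft_force: [0.4, -0.1, 0.6]
gripper_width: 1.001
gripper_force: 0.0
organiser 0.8 [0.585 0.11  0.058] [348. 101.]
cup 0.64 [ 0.54  -0.086  0.043] [290. 241.]
cup 0.43 [0.408 0.074 0.043] [204. 114.]
tall_panel 0.62 [ 0.626 -0.074  0.048] [352. 241.]
tall_panel 0.42 [0.446 0.204 0.01 ] [245.  10.]
low_panel 0.82 [0.665 0.122 0.035] [408.  99.]
tall_peg0 0.85 [ 0.632 -0.076  0.044] [356. 241.]
tall_peg0 0.6 [0.408 0.076 0.042] [204. 113.]
low_peg0 0.75 [0.668 0.124 0.037] [411.  97.]
```

View pics/w1.png

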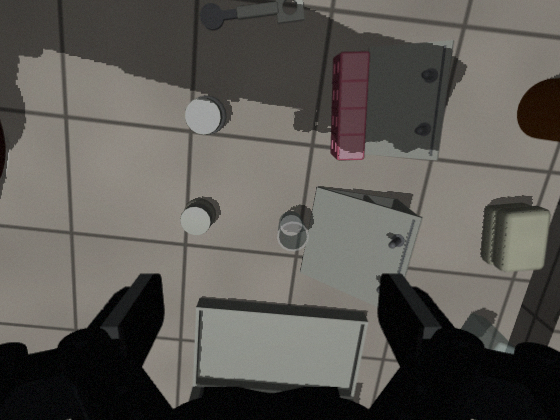

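The wrist view shows organiser at (350,105), cup at (292,235), low panel pegs at (429,75) and (422,129), tall peg at (396,240), and the empty tray at (282,345).

```bash
cat > m2.py <<'E'
from h import *
import sys
def load(f):
    p=dict(np.load(f))
    for k in("vertical_fov","cx","cy"):p[k]=float(p[k])
    return p
def panel(P,yaw0=None):
    best=None;rng=np.random.default_rng(0)
    for _ in range(600):
        q=P[rng.choice(len(P),3,False)];v=np.cross(q[1]-q[0],q[2]-q[0]);v/=np.linalg.norm(v)+1e-12;v*=np.sign(v[2])
        if not(.74<v[2]<.88 and v[0]<0):continue
        i=abs((P-q[0])@v)<.003
        if best is None or i.sum()>best.sum():best=i
    Q=P[best];v=np.linalg.svd(Q-Q.mean(0))[2][2];v*=np.sign(v[2])
    u=np.array([-v[0],-v[1],0]);u/=np.linalg.norm(u);t=np.array([-u[1],u[0],0]);s=np.cross(t,v)
    return Q,v,u,t,s
if __name__=="__main__":
    p=load("w1.npz");C=cloud(p);c=p["color"].astype(int);ok=p["depth"]>0
    print("floor z",np.median(C[80:300,60:280][ok[80:300,60:280]][:,2]))
    m=ok&(c[...,2]-c[...,1]>25)&(abs(C[...,2]-.056)<.006)&(C[...,0]<.63)&(C[...,0]>.54)&(C[...,1]>0)&(C[...,1]<.2)
    P=C[m];print("org",cv2.minAreaRect((P[:,:2]*1000).astype(np.float32)),np.median(P[:,2]),len(P))
    m=ok&(C[...,2]>.052)&(C[...,2]<.07)&(abs(C[...,0]-.54)<.035)&(abs(C[...,1]+.075)<.035);P=C[m];print("cup rim",cv2.minEnclosingCircle((P[:,:2]*1000).astype(np.float32)),np.median(P[:,2]),len(P))
    for nm,L,b in(("tall",.13,(.57,.73,-.15,.02)),("low",.08,(.625,.73,.03,.20))):
        m=ok&(C[...,0]>b[0])&(C[...,0]<b[1])&(C[...,1]>b[2])&(C[...,1]<b[3])&(C[...,2]>.012)&(C[...,2]<.10)
        P=C[m];Q,v,u,t,s=panel(P)
        print(nm,"n",v.round(3),"tilt",np.degrees(np.arccos(v[2])).round(1),"yaw",np.arctan2(u[1],u[0]).round(3),"t rng",np.percentile(Q@t,[1,99]).round(4),"u0",((Q.mean(0)@v-.004*v[2])/(v@u)).round(4))
        h=(C-Q.mean(0))@v
        m=ok&(h>.015)&(h<.036)&(C[...,0]>b[0]-.03)&(C[...,0]<b[1])&(C[...,1]>b[2])&(C[...,1]<b[3])&(C[...,2]>.05)
        n,lab,st,cen=cv2.connectedComponentsWithStats(m.astype(np.uint8))
        for i in range(1,n):
            if st[i,4]>6:
                A=C[lab==i];o=u*((Q.mean(0)@v-.004*v[2])/(v@u))
                print("  peg?",cen[i].round(),st[i,4],"slope x",np.median((A-o-[0,0,.004])@s).round(4),"t",np.median(A@t).round(4),"h",h[lab==i].max().round(4),A.mean(0).round(4))
    R=C[ok&(abs(C[...,2]-.028)<.006)&(C[...,1]<-.15)&(C[...,0]>.37)&(C[...,0]<.75)];print("rim",len(R),cv2.minAreaRect((R[:,:2]*1000).astype(np.float32)),np.percentile(R,[1,99],axis=0).round(3).tolist())
    R=C[ok&(abs(C[...,2]-.012)<.004)&(C[...,1]<-.15)&(C[...,0]>.37)&(C[...,0]<.75)];print("tfloor",len(R),cv2.minAreaRect((R[:,:2]*1000).astype(np.float32)),np.percentile(R,[1,99],axis=0).round(3).tolist())
E
python3 m2.py
```

```text
floor z 0.0002090646615245384
org ((591.3133544921875, 102.81324005126953), (37.80018615722656, 128.55747985839844), 7.726250648498535) 0.05674676340320389 2959
cup rim ((540.9234008789062, -72.47149658203125), 22.087509155273438) 0.05941969458762983 306
tall n [-0.574  0.024  0.818] tilt 35.1 yaw -0.042 t rng [-0.122   0.0109] u0 0.5717
  peg? [393. 243.] 63 slope x 0.1311 t -0.0248 h 0.0306 [ 0.6627 -0.0528  0.0999]
  peg? [378. 289.] 14 slope x 0.1278 t -0.0896 h 0.0305 [ 0.656  -0.1173  0.1005]
low n [-0.567 -0.061  0.822] tilt 34.7 yaw 0.107 t rng [-0.0231  0.1143] u0 0.6276
  peg? [426.  74.] 69 slope x 0.0821 t 0.0776 h 0.0301 [0.6675 0.1502 0.0722]
  peg? [419. 130.] 66 slope x 0.0822 t 0.0138 h 0.0308 [0.6741 0.0865 0.0728]
rim 1963 ((546.0308837890625, -259.9112854003906), (269.5838928222656, 217.60382080078125), 1.0227017402648926) [[0.412, -0.369, 0.022], [0.681, -0.152, 0.031]]
tfloor 11111 ((546.1765747070312, -256.81158447265625), (268.7071838378906, 212.0290069580078), 1.479804515838623) [[0.419, -0.361, 0.009], [0.675, -0.214, 0.015]]
```

```bash
python3 - <<'E'
from h import *
go([.591,.103,.12],down(97));go([.591,.103,.048],down(97))
E
```

```text
rot [0.0, 0.0, -0.9] tr [66.3, 99.7, 280.5] rows>= 7.3 t 4.4
 rot [0.0, 0.0, -0.9] tr [66.3, 99.7, 352.5] rows>= 8.9 t 4.4
```

```bash
python3 -m crank '{"delta_rot":[[0,0,-1],[0,0,-1],[0,0,-1],[0,0,-1],[0,0,-1],[0,0,-1],[0,0,-1],[0,0,-1]],"translation":[[15,22,30],[30,44,62],[45,66,100],[60,88,138],[66,100,176],[66,100,214],[66,100,250],[66,100,280]],"grip":[0.4,0.4,0.4,0.4,0.4,0.4,0.4,0.4]}' && python3 -m crank '{"delta_rot":[[0,0,0],[0,0,0],[0,0,0],[0,0,0],[0,0,0]],"translation":[[0,0,20],[0,0,40],[0,0,60],[0,0,72],[0,0,72]],"grip":[0.4,0.4,0.4,0.4,0.4]}'
```

```text
time_s: 5.1
ee_pos: [0.5899, 0.1035, 0.1164]
eef_rot: [[-0.125, 0.992, -0.003], [0.992, 0.125, -0.0], [0.0, -0.003, -1.0]]
ft_force: [-0.3, 0.1, -0.5]
gripper_width: 0.698
gripper_force: 0.0
time_s: 5.52
ee_pos: [0.5892, 0.1034, 0.0453]
eef_rot: [[-0.125, 0.992, -0.004], [0.992, 0.125, 0.0], [0.001, -0.004, -1.0]]
ft_force: [-1.1, 0.4, -0.5]
gripper_width: 0.699
gripper_force: 0.0
```

```bash
python3 -m crank '{"delta_rot":[[0,0,0],[0,0,0],[0,0,0],[0,0,0],[0,0,0],[0,0,0]],"translation":[[0,0,0],[0,0,0],[0,0,0],[0,0,0],[0,0,0],[0,0,0]],"grip":[-0.5,-0.5,-0.5,-0.5,-0.5,-0.5]}' 45 && python3 -m crank '{"delta_rot":[[0,0,0],[0,0,0],[0,0,0],[0,0,0],[0,0,0],[0,0,0]],"translation":[[0,0,-15],[0,0,-40],[0,0,-70],[0,0,-100],[0,0,-120],[0,0,-120]],"grip":[-0.5,-0.5,-0.5,-0.5,-0.5,-0.5]}'
python3 - <<'E'
from h import *
go([.485,-.265,.165],down(180))
go([.485,-.265,.165],down(0))
E
```

```text
time_s: 6.02
ee_pos: [0.5924, 0.1038, 0.05]
eef_rot: [[-0.126, 0.992, 0.003], [0.992, 0.126, -0.0], [-0.001, 0.003, -1.0]]
ft_force: [0.5, -0.5, 6.1]
gripper_width: 0.41
gripper_force: 47.3
time_s: 6.52
ee_pos: [0.5936, 0.1039, 0.174]
eef_rot: [[-0.126, 0.992, 0.008], [0.992, 0.126, -0.0], [-0.001, 0.007, -1.0]]
ft_force: [0.1, -0.9, -0.3]
gripper_width: 0.412
gripper_force: 46.4
 rot [0.3, 0.4, -82.8] tr [-352.3, -154.3, 8.3] rows>= 11.6 t 6.5
 rot [0.4, -0.3, 97.2] tr [-352.3, -154.3, 8.3] rows>= 13.6 t 6.5
```

```bash
python3 -m crank '{"delta_rot":[[0,0,-7],[0,0,-14],[0,0,-21],[0,0,-28],[0,0,-35],[0,0,-42],[0,0,-49],[0,0,-56]],"translation":[[-20,-9,-10],[-50,-21,-15],[-80,-33,-15],[-110,-46,-15],[-145,-62,-15],[-180,-78,-15],[-215,-94,-15],[-250,-110,-15]],"grip":[-0.5,-0.5,-0.5,-0.5,-0.5,-0.5,-0.5,-0.5]}'
python3 - <<'E'
from h import *
go([.485,-.265,.165],down(180))
E
```

```text
time_s: 7.18
ee_pos: [0.5143, -0.1539, 0.1824]
eef_rot: [[-0.88, 0.475, -0.001], [0.475, 0.88, 0.0], [0.001, 0.0, -1.0]]
ft_force: [1.1, -0.2, -1.4]
gripper_width: 0.41
gripper_force: 46.3
 rot [0.0, -0.0, -28.4] tr [-27.0, -111.6, 17.4] rows>= 4.0 t 7.2
```

```bash
python3 -m crank '{"delta_rot":[[0,0,-7],[0,0,-14],[0,0,-21],[0,0,-28],[0,0,-28],[0,0,-28],[0,0,-28]],"translation":[[-7,-28,4],[-14,-56,8],[-21,-84,12],[-27,-112,17],[-27,-112,17],[-27,-112,17],[-27,-112,17]],"grip":[-0.5,-0.5,-0.5,-0.5,-0.5,-0.5,-0.5]}' >/dev/null; python3 -m crank '{"delta_rot":[[0,0,0],[0,0,0],[0,0,0],[0,0,0],[0,0,0],[0,0,0],[0,0,0],[0,0,0]],"translation":[[0,0,20],[0,0,50],[0,0,75],[0,0,90],[0,0,96],[0,0,98],[0,0,98],[0,0,98]],"grip":[-0.5,-0.5,-0.5,-0.5,-0.5,-0.5,-0.5,-0.5]}'
```

```text
time_s: 8.43
ee_pos: [0.4861, -0.2642, 0.0697]
eef_rot: [[-1.0, 0.012, 0.001], [0.012, 1.0, -0.001], [-0.001, -0.001, -1.0]]
ft_force: [1.2, -0.1, -1.9]
gripper_width: 0.408
gripper_force: 46.4
```

```bash
python3 -m crank '{"delta_rot":[[0,0,0],[0,0,0],[0,0,0],[0,0,0]],"translation":[[0,0,2],[0,0,4],[0,0,6],[0,0,6]],"grip":[-0.5,-0.5,-0.5,-0.5]}'
```

```text
time_s: 8.77
ee_pos: [0.4852, -0.264, 0.0621]
eef_rot: [[-1.0, 0.012, -0.0], [0.012, 1.0, -0.0], [0.0, -0.0, -1.0]]
ft_force: [0.4, 0.6, -2.1]
gripper_width: 0.415
gripper_force: 46.4
```

```bash
python3 -m crank '{"delta_rot":[[0,0,0],[0,0,0],[0,0,0],[0,0,0]],"translation":[[0,0,1],[0,0,2],[0,0,3],[0,0,3]],"grip":[-0.5,-0.5,-0.5,-0.5]}'
```

```text
time_s: 9.1
ee_pos: [0.4853, -0.2639, 0.0619]
eef_rot: [[-1.0, 0.012, 0.0], [0.012, 1.0, -0.001], [-0.0, -0.001, -1.0]]
ft_force: [-10.5, 7.6, 22.1]
gripper_width: 0.412
gripper_force: 49.3
```

```bash
python3 -m crank '{"delta_rot":[[0,0,0],[0,0,0],[0,0,0],[0,0,0],[0,0,0],[0,0,0]],"translation":[[0,0,-2],[0,0,-2],[0,0,-2],[0,0,-2],[0,0,-2],[0,0,-2]],"grip":[-0.5,0.0,0.3,0.4,0.4,0.4]}' && python3 -m crank '{"delta_rot":[[0,0,0],[0,0,0],[0,0,0],[0,0,0],[0,0,0],[0,0,0]],"translation":[[0,0,-15],[0,0,-45],[0,0,-80],[0,0,-120],[0,0,-120],[0,0,-120]],"grip":[0.4,0.4,0.4,0.4,0.4,0.4]}'
python3 - <<'E'
from h import *
go([.541,-.072,.15],down(100));go([.541,-.072,.03],down(90))
E
```

```text
time_s: 9.6
ee_pos: [0.4852, -0.2639, 0.0611]
eef_rot: [[-1.0, 0.012, -0.0], [0.012, 1.0, 0.0], [0.0, 0.0, -1.0]]
ft_force: [-0.6, -0.3, 0.1]
gripper_width: 0.702
gripper_force: 0.0
time_s: 10.1
ee_pos: [0.4865, -0.2651, 0.184]
eef_rot: [[-1.0, 0.012, 0.004], [0.012, 1.0, -0.003], [-0.004, -0.003, -1.0]]
ft_force: [-0.9, -0.1, -0.4]
gripper_width: 0.7
gripper_force: 0.0
 rot [-0.0, 0.3, 79.3] tr [-52.0, 193.8, 33.6] rows>= 11.1 t 10.1
 rot [0.0, 0.3, 89.3] tr [-51.6, 194.2, 153.6] rows>= 12.5 t 10.1
```

```bash
python3 -m crank '{"delta_rot":[[0,0,0],[0,0,0],[0,0,0],[0,0,0],[0,0,0],[0,0,0],[0,0,0],[0,0,0]],"translation":[[-9,32,0],[-18,65,0],[-28,100,0],[-38,135,10],[-48,165,30],[-52,193,50],[-52,194,64],[-52,194,64]],"grip":[0.7,0.7,0.7,0.7,0.7,0.7,0.7,0.7]}'; python3 - <<'E'
from h import *
go([.541,-.072,.034],down(180))
p=shot("wrist","pics/w2.png")
C=cloud(p);ok=p["depth"]>0
m=ok&(C[...,2]>.052)&(C[...,2]<.07)&(abs(C[...,0]-.54)<.035)&(abs(C[...,1]+.075)<.035);P=C[m];print("cup rim",cv2.minEnclosingCircle((P[:,:2]*1000).astype(np.float32)),np.median(P[:,2]),len(P))
E
```

```text
time_s: 10.77
ee_pos: [0.5371, -0.068, 0.1123]
eef_rot: [[-1.0, 0.01, -0.007], [0.009, 1.0, 0.003], [0.007, 0.002, -1.0]]
ft_force: [-0.5, -0.4, -0.0]
gripper_width: 0.851
gripper_force: 0.0
 rot [0.1, -0.4, -0.5] tr [-4.5, -4.2, 78.3] rows>= 1.9 t 10.8
cup rim ((540.5714111328125, -72.22518920898438), 22.069597244262695) 0.05951049147085968 2021
```

View pics/w2.png

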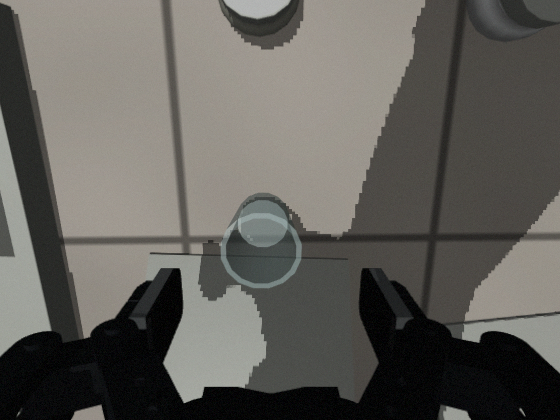

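The cup's rim is at (262,250), centred between the open jaws.

```bash
python3 -m crank '{"delta_rot":[[0,0,0],[0,0,0],[0,0,0]],"translation":[[0,0,10],[0,0,10],[0,0,10]],"grip":[0.7,0.7,0.7]}'; python3 - <<'E'
from h import *
go([.5408,-.0722,.032],down(180))
E
```

```text
time_s: 11.07
ee_pos: [0.5395, -0.0715, 0.1073]
eef_rot: [[-1.0, 0.014, -0.0], [0.014, 1.0, -0.0], [0.0, -0.0, -1.0]]
ft_force: [0.0, -1.0, -1.1]
gripper_width: 0.852
gripper_force: 0.0
 rot [-0.0, -0.0, -0.8] tr [-1.3, -0.7, 75.3] rows>= 1.8 t 11.1
```

```bash
python3 -m crank '{"delta_rot":[[0,0,0],[0,0,0],[0,0,0],[0,0,0],[0,0,0]],"translation":[[-1,-1,25],[-1,-1,50],[-1,-1,70],[-1,-1,75],[-1,-1,75]],"grip":[0.7,0.7,0.7,0.7,0.7]}'>/dev/null;  python3 -m crank '{"delta_rot":[[0,0,0],[0,0,0],[0,0,0],[0,0,0],[0,0,0],[0,0,0],[0,0,0],[0,0,0]],"translation":[[0,0,0],[0,0,0],[0,0,0],[0,0,0],[0,0,0],[0,0,0],[0,0,0],[0,0,0]],"grip":[0.3,0,-0.2,-0.3,-0.4,-0.4,-0.4,-0.4]}' 35;  python3 -m crank '{"delta_rot":[[0,0,0],[0,0,0],[0,0,0],[0,0,0],[0,0,0],[0,0,0]],"translation":[[0,0,-10],[0,0,-30],[0,0,-60],[0,0,-90],[0,0,-110],[0,0,-110]],"grip":[-0.4,-0.4,-0.4,-0.4,-0.4,-0.4]}'
python3 - <<'E'
from h import *
go([.625,-.255,.14],down(180))
E
```

```text
time_s: 12.15
ee_pos: [0.5419, -0.0722, 0.0343]
eef_rot: [[-1.0, 0.012, 0.003], [0.012, 1.0, -0.001], [-0.003, -0.001, -1.0]]
ft_force: [-1.3, -0.6, 7.5]
gripper_width: 0.472
gripper_force: 34.9
time_s: 12.65
ee_pos: [0.5431, -0.0725, 0.1485]
eef_rot: [[-1.0, 0.012, 0.007], [0.012, 1.0, -0.003], [-0.007, -0.003, -1.0]]
ft_force: [1.5, -1.4, -1.1]
gripper_width: 0.469
gripper_force: 35.5
 rot [-0.2, 0.4, -0.7] tr [-84.1, -181.5, 9.6] rows>= 4.8 t 12.7
```

```bash
python3 -m crank '{"delta_rot":[[0,0,0],[0,0,0],[0,0,0],[0,0,0],[0,0,0],[0,0,0],[0,0,0],[0,0,0]],"translation":[[-17,-36,0],[-34,-72,0],[-51,-108,0],[-68,-144,0],[-84,-175,0],[-84,-181,0],[-84,-181,0],[-84,-181,0]],"grip":[-0.4,-0.4,-0.4,-0.4,-0.4,-0.4,-0.4,-0.4]}';python3 -m crank '{"delta_rot":[[0,0,0],[0,0,0],[0,0,0],[0,0,0],[0,0,0],[0,0,0],[0,0,0],[0,0,0]],"translation":[[0,0,20],[0,0,45],[0,0,70],[0,0,85],[0,0,93],[0,0,95],[0,0,95],[0,0,95]],"grip":[-0.4,-0.4,-0.4,-0.4,-0.4,-0.4,-0.4,-0.4]}'
```

```text
time_s: 13.32
ee_pos: [0.6219, -0.2532, 0.1419]
eef_rot: [[-1.0, 0.013, -0.001], [0.013, 1.0, 0.001], [0.001, 0.001, -1.0]]
ft_force: [-0.2, -0.3, -0.6]
gripper_width: 0.471
gripper_force: 35.9
time_s: 13.98
ee_pos: [0.623, -0.2534, 0.0488]
eef_rot: [[-1.0, 0.012, 0.001], [0.012, 1.0, -0.001], [-0.001, -0.001, -1.0]]
ft_force: [0.2, 0.1, -0.6]
gripper_width: 0.475
gripper_force: 35.9
```

```bash
python3 -m crank '{"delta_rot":[[0,0,0],[0,0,0],[0,0,0]],"translation":[[0,0,1],[0,0,2],[0,0,2]],"grip":[-0.4,-0.4,-0.4]}'
```

```text
time_s: 14.23
ee_pos: [0.6229, -0.2539, 0.0464]
eef_rot: [[-1.0, 0.012, 0.001], [0.012, 1.0, -0.001], [-0.001, -0.001, -1.0]]
ft_force: [-1.0, 0.7, 3.1]
gripper_width: 0.472
gripper_force: 36.0
```

```bash
python3 -m crank '{"delta_rot":[[0,0,0],[0,0,0],[0,0,0],[0,0,0],[0,0,0]],"translation":[[0,0,-0.5],[0,0,-0.5],[0,0,-0.5],[0,0,-0.5],[0,0,-0.5]],"grip":[-0.2,0.1,0.3,0.4,0.4]}' && python3 -m crank '{"delta_rot":[[0,0,0],[0,0,0],[0,0,0],[0,0,0],[0,0,0],[0,0,0],[0,0,0],[0,0,0]],"translation":[[0,0,-15],[0,0,-45],[0,0,-80],[5,20,-120],[18,55,-160],[32,90,-200],[46,125,-230],[60,160,-250]],"grip":[0.4,0.4,0.4,0.4,0.4,0.4,0.4,0.4]}'
python3 - <<'E'
from h import *
go([.45,.32,.30],down(180))
E
```

```text
time_s: 14.65
ee_pos: [0.6223, -0.2537, 0.0457]
eef_rot: [[-1.0, 0.012, -0.0], [0.012, 1.0, 0.0], [0.0, 0.0, -1.0]]
ft_force: [-0.1, 0.6, -0.2]
gripper_width: 0.698
gripper_force: 0.0
time_s: 15.32
ee_pos: [0.5748, -0.1203, 0.2776]
eef_rot: [[-1.0, 0.013, 0.002], [0.013, 1.0, -0.001], [-0.002, -0.001, -1.0]]
ft_force: [0.9, 0.3, 1.0]
gripper_width: 0.698
gripper_force: 0.0
 rot [-0.1, 0.1, -0.8] tr [130.5, 438.6, -23.0] rows>= 11.0 t 15.3
```

```bash
python3 -m crank '{"delta_rot":[[0,0,0],[0,0,0],[0,0,0],[0,0,0],[0,0,0],[0,0,0],[0,0,0],[0,0,0]],"translation":[[11,38,-5],[23,76,-10],[34,114,-15],[46,152,-20],[57,190,-23],[68,228,-23],[80,266,-23],[91,304,-23]],"grip":[0.4,0.4,0.4,0.4,0.4,0.4,0.4,0.4]}' >/dev/null;  python3 -m crank '{"delta_rot":[[0,0,0],[0,0,0],[0,0,0],[0,0,0],[0,0,0],[0,0,0]],"translation":[[12,38,0],[24,76,0],[36,114,0],[40,134,0],[40,134,0],[40,134,0]],"grip":[0.4,0.4,0.4,0.4,0.4,0.4]}'
cat > tools.py <<'E'
from h import *
import sys
from m2 import load
def lookt(f):
    p=shot("wrist",f"pics/{f}.png");np.savez(f+".npz",**{k:np.array(v) for k,v in p.items()})
    return p
def comps(p):
    C=cloud(p);ok=p["depth"]>0;fz=np.median(C[ok][abs(C[ok][:,2])<.006][:,2]);print("floor",fz.round(4))
    m=ok&(C[...,2]-fz>.0035)&(C[...,2]-fz<.02)&(C[...,0]>.36)&(C[...,0]<.64)&(C[...,1]>.12)&(C[...,1]<.62)
    n,lab,st,cen=cv2.connectedComponentsWithStats(m.astype(np.uint8))
    for i in range(1,n):
        if st[i,4]<250:continue
        P=C[lab==i][:,:2];q=(P*1000).astype(np.float32);rc=cv2.minAreaRect(q);L=max(rc[1]);
        if L>150 or L<60:continue
        mu,d=P.mean(0),np.linalg.svd(P-P.mean(0),full_matrices=False)[2][0]
        # hole: floor-level pixels enclosed by the component
        cs,h=cv2.findContours((lab==i).astype(np.uint8),cv2.RETR_CCOMP,cv2.CHAIN_APPROX_NONE)
        hs=[(cv2.contourArea(c),c) for c,hh in zip(cs,h[0]) if hh[3]>=0]
        col=p["color"][lab==i].mean(0).round()
        print("comp",cen[i].round(),st[i,4],"rect",np.round(rc[0],1),np.round(rc[1],1),round(rc[2],1),"bgr",col,"zmax",(np.percentile(C[lab==i][:,2],97)-fz).round(4),"zmed",(np.median(C[lab==i][:,2])-fz).round(4))
        if hs:
            a,c=max(hs,key=lambda e:e[0]);M=np.zeros(lab.shape,np.uint8);cv2.drawContours(M,[c],-1,1,-1)
            E=C[(M>0)&(C[...,2]-fz<.003)&ok]
            B=C[cv2.dilate(M,np.ones((3,3)))>0]; 
            e=(lambda t:t[0])(cv2.minEnclosingCircle((C[(lab==i)&(cv2.dilate(M,np.ones((3,3)))>0)][:,:2]*1000).astype(np.float32)))
            print("   hole px",c.reshape(-1,2).mean(0).round(1),"xy",np.round(e,1),len(E) and (E.mean(0)[:2]*1000).round(1),"area",a)
            ev=np.array(e)/1000
            if d@(ev-mu)<0:d=-d
            print("   axis deg",np.degrees(np.arctan2(d[1],d[0])).round(1),"ext",((P-ev)@d).min().round(4),((P-ev)@d).max().round(4))
if __name__=="__main__":
    comps(lookt(sys.argv[1]))
E
python3 tools.py w3
```

```text
time_s: 16.48
ee_pos: [0.449, 0.3196, 0.2982]
eef_rot: [[-1.0, 0.01, -0.0], [0.01, 1.0, -0.0], [0.0, -0.0, -1.0]]
ft_force: [-0.1, -1.0, -0.6]
gripper_width: 0.703
gripper_force: 0.0
floor -0.0
comp [306. 162.] 2286 rect [451.4 360.6] [ 34.1 131.6] 85.8 bgr [55. 56. 55.] zmax 0.0128 zmed 0.0084
   hole px [301.8 207.5] xy [499.7 356.8] [501.8 357.4] area 177.5
   axis deg -3.7 ext -0.1142 0.0174
comp [443. 149.] 1415 rect [429.  513.5] [82.7 34.3] 32.4 bgr [ 11.  13. 128.] zmax 0.0133 zmed 0.0087
   hole px [449.5 163.5] xy [448.9 524.9] [449.9 528.7] area 190.0
   axis deg 33.2 ext -0.0642 0.0187
comp [172. 170.] 2012 rect [454.4 205.4] [131.8  34.4] 13.4 bgr [138. 140. 138.] zmax 0.0129 zmed 0.0084
   hole px [184.7 209.2] xy [500.8 217.2] [503.  215.3] area 170.5
   axis deg 13.1 ext -0.1138 0.0179
comp [374. 225.] 1176 rect [519.2 444.6] [34.3 82.7] 86.0 bgr [85. 82. 81.] zmax 0.0133 zmed 0.0087
   hole px [371.4 240. ] xy [542.4 442.3] [545.1 444.7] area 159.0
   axis deg -3.0 ext -0.0648 0.0183
```

View pics/w3.png

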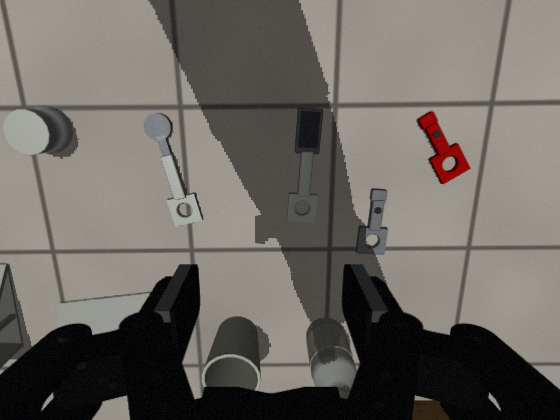

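Rasp at (172,170), foot file at (306,162) and grey short tool at (374,225) all have their eyes pointing away from the robot. The red look-alike at (443,149) is separate. Rasp first.

```bash
python3 - <<'E'
from h import *
go([.4534,.2052,.06],down(193.4));print(robot.tip_extent)
E
```

```text
rot [-0.0, -0.0, -14.1] tr [-5.3, -113.3, 238.3] rows>= 6.3 t 16.5
0.014
```

```bash
python3 -m crank '{"delta_rot":[[0,0,-5],[0,0,-10],[0,0,-14],[0,0,-14],[0,0,-14],[0,0,-14],[0,0,-14],[0,0,-14]],"translation":[[-1,-18,35],[-2,-36,70],[-3,-55,110],[-4,-75,150],[-5,-95,190],[-5,-113,220],[-5,-113,238],[-5,-113,238]],"grip":[-0.3,-0.3,-0.3,-0.3,-0.3,-0.3,-0.3,-0.3]}' >/dev/null;  python3 -m crank '{"delta_rot":[[0,0,0],[0,0,0]],"translation":[[0,0,0],[0,0,0]],"grip":[-0.3,-0.3]}'; python3 - <<'E'
from h import *
go([.4534,.2052,.017],down(193.4))
E
```

```text
time_s: 17.37
ee_pos: [0.4545, 0.2055, 0.0623]
eef_rot: [[-0.973, -0.229, 0.002], [-0.229, 0.973, 0.0], [-0.002, -0.0, -1.0]]
ft_force: [0.2, 0.8, 0.6]
gripper_width: 0.35
gripper_force: 0.0
 rot [-0.0, 0.1, -0.1] tr [1.2, -0.0, 45.3] rows>= 1.1 t 17.4
```

```bash
python3 -m crank '{"delta_rot":[[0,0,0],[0,0,0],[0,0,0],[0,0,0],[0,0,0]],"translation":[[1,0,20],[1,0,36],[1,0,44],[1,0,44],[1,0,44]],"grip":[-0.3,-0.3,-0.3,-0.3,-0.3]}';  python3 -m crank '{"delta_rot":[[0,0,0],[0,0,0],[0,0,0],[0,0,0],[0,0,0],[0,0,0]],"translation":[[0,0,0],[0,0,0],[0,0,0],[0,0,0],[0,0,0],[0,0,0]],"grip":[-0.6,-0.8,-1,-1,-1,-1]}' 50
```

```text
time_s: 17.78
ee_pos: [0.4529, 0.2057, 0.0176]
eef_rot: [[-0.973, -0.23, 0.001], [-0.23, 0.973, 0.0], [-0.001, -0.0, -1.0]]
ft_force: [1.0, 0.7, 0.8]
gripper_width: 0.35
gripper_force: 0.0
time_s: 18.28
ee_pos: [0.4534, 0.2057, 0.0181]
eef_rot: [[-0.973, -0.23, 0.003], [-0.23, 0.973, 0.001], [-0.003, -0.0, -1.0]]
ft_force: [-0.6, 0.1, 6.1]
gripper_width: 0.141
gripper_force: 49.9
```

```bash
python3 -m crank '{"delta_rot":[[0,0,0],[0,0,0],[0,0,0],[0,0,0],[0,0,0],[0,0,0],[0,0,0]],"translation":[[0,0,-15],[0,0,-50],[0,0,-90],[0,0,-130],[0,0,-150],[0,0,-150],[0,0,-150]],"grip":[-1,-1,-1,-1,-1,-1,-1]}'; python3 - <<'E'
from h import *
p=shot("wrist","pics/w4.png");s=robot.read_state();R=np.array(s["eef_rot"])
C=(cloud(p)-s["ee_pos"])@R
np.savez("w4.npz",C=C,ok=p["depth"]>0)
print(px(p,s["ee_pos"]+R@np.array([-.05,0,.012])),px(p,s["ee_pos"]+R@np.array([0,0,.012])))
E
```

```text
time_s: 18.87
ee_pos: [0.4533, 0.2056, 0.1683]
eef_rot: [[-0.973, -0.23, 0.004], [-0.23, 0.973, 0.0], [-0.004, -0.0, -1.0]]
ft_force: [0.5, 0.2, -0.6]
gripper_width: 0.143
gripper_force: 49.0
[[269.04787213 372.93155379]] [[269.011252   276.31315674]]
```

View pics/w4.png

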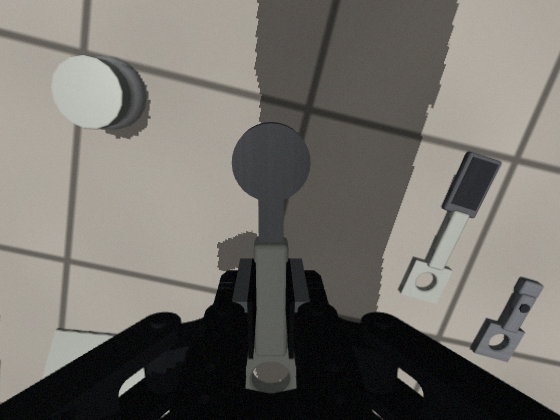

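Held. The eye is visible at (271,375) and the disc at (271,162).

```bash
cat > held.py <<'E'
from h import *
# held tool in TCP frame: top-surface points, hole
p=shot("wrist");s=robot.read_state();R=np.array(s["eef_rot"])
C=(cloud(p)-s["ee_pos"])@R;ok=p["depth"]>0
m=ok&(abs(C[...,1])<.02)&(C[...,2]>-.005)&(C[...,2]<.03)&(C[...,0]>-.08)&(C[...,0]<.08)
for a,b in((.055,.065),(.045,.055),(.03,.04),(.02,.028),(.012,.018),(-.03,-.02),(-.04,-.034),(-.066,-.060)):
    q=C[m&(C[...,0]>a)&(C[...,0]<b)]
    if len(q):print((a,b),len(q),"y",np.percentile(q[:,1],[2,98]).round(4),"z",np.median(q[:,2]).round(4))
print("x range",C[m&(abs(C[...,1])<.006)][:,0].max().round(4),C[m][:,0].min().round(4))
g=cv2.GaussianBlur(cv2.cvtColor(p["color"],cv2.COLOR_BGR2GRAY),(3,3),0)
crop=cv2.resize(p["color"][330:420,220:325],None,fx=6,fy=6,interpolation=cv2.INTER_CUBIC);cv2.imwrite("pics/hc.png",crop)
def ray(u,v,z):
    n=cv2.undistortPoints(np.array([[[u,v]]],np.float64),K(p),np.array(p["distortion"],float)).ravel()
    d=R.T@(np.array(p["orientation"])@np.array([n[0],n[1],1]));o=R.T@(np.array(p["xyz"])-s["ee_pos"])
    return o+d*(z-o[2])/d[2]
# hole = floor-depth region inside plate
h=ok&(C[...,2]>.03);L=np.zeros(h.shape,np.uint8);L[355:400,245:297]=h[355:400,245:297]
n,lab,st,cen=cv2.connectedComponentsWithStats(L)
for i in range(1,n):
    if st[i,4]>40:print("hole?",cen[i].round(1),st[i],ray(*cen[i],.008).round(4))
E
python3 held.py
```

```text
(0.055, 0.065) 1503 y [-0.0113  0.0125] z 0.0091
(0.045, 0.055) 2002 y [-0.0133  0.0147] z 0.0091
(0.03, 0.04) 837 y [-0.0082  0.0098] z 0.0091
(0.02, 0.028) 464 y [-0.004   0.0056] z 0.0091
(0.012, 0.018) 620 y [-0.006   0.0073] z 0.0056
(-0.03, -0.02) 623 y [-0.006   0.0074] z 0.0053
(-0.04, -0.034) 257 y [-0.0089  0.0103] z 0.0091
(-0.066, -0.06) 6 y [-0.0009  0.0023] z 0.0153
x range 0.0648 -0.0603
hole? [270.4 372. ] [253 362  36  21 570] [-0.045   0.0007  0.008 ]
```

```bash
cat > peg.py <<'E'
from h import *
PAN=dict(tall=(-.042,.572,-.0568,.13),low=(.107,.6276,.0456,.08))
def frame(nm):
    y,u0,t0,L=PAN[nm];a=np.radians(35)
    u=np.array([np.cos(y),np.sin(y),0]);t=np.array([-u[1],u[0],0]);z=np.array([0,0,1.])
    s=np.cos(a)*u+np.sin(a)*z;n=-np.sin(a)*u+np.cos(a)*z
    return u*u0+t*t0+.004*z,s,t,n,L
def foot(nm,i):
    O,s,t,n,L=frame(nm);return O+L*s+(.032 if i==0 else -.032)*t
def hang(nm,i,eye,h,ds=0,dt=0):
    O,s,t,n,L=frame(nm);R=np.stack([-s,t,-n],1)
    return foot(nm,i)+n*h+s*ds+t*dt-R@np.array(eye),R
def pegs(p):
    C=cloud(p);ok=p["depth"]>0
    for nm in PAN:
        O,s,t,n,L=frame(nm);D=C-O;a,b,h=D@s,D@t,D@n
        f=ok&(abs(h)<.006)&(a>.02)&(a<L+.015)&(abs(b)<.065)
        if f.sum()>200:
            Q=np.c_[a[f],b[f],np.ones(f.sum())];k=np.linalg.lstsq(Q,h[f],rcond=None)[0]
            for _ in range(3):
                g=abs(Q@k-h[f])<.003;k=np.linalg.lstsq(Q[g],h[f][g],rcond=None)[0]
            print(nm,"face",f.sum(),"h at O,peg",(k[2]*1000).round(1),((k[2]+L*k[0])*1000).round(1),"slopes",k[:2].round(3))
        for i,bb in((0,.032),(1,-.032)):
            m=ok&(h>.008)&(h<.034)&(abs(a-L)<.02)&(abs(b-bb)<.02)
            if m.sum()>15:
                print("  peg",i,m.sum(),"s",np.percentile(a[m]-L,[3,97]).round(4),"t",np.percentile(b[m]-bb,[3,97]).round(4),np.median(b[m]-bb).round(4),"h",h[m].max().round(4))
                for lo in(.022,.01):
                    k=m&(h>lo)&(h<lo+.008)
                    if k.sum()>5:print("     h>",lo,"s",np.percentile(a[k]-L,[3,97]).round(4),"t mid",(np.percentile(b[k]-bb,[3,97]).mean()).round(4))
E
python3 - <<'E'
from peg import *
for i in(0,1):print(foot("tall",i).round(4),foot("low",i).round(4))
P,R=hang("tall",1,[-.0495,.0007,.0131],.12);print(P.round(4));go(P,R)
E
```

```text
[ 0.6769 -0.0533  0.0786] [0.6809 0.1512 0.0499]
[ 0.6742 -0.1172  0.0786] [0.6877 0.0875 0.0499]
[ 0.5573 -0.113   0.1592]
 rot [4.8, -34.8, 15.2] tr [-29.6, -334.0, 6.3] rows>= 8.0 t 19.0
```

```bash
python3 -m crank '{"delta_rot":[[0.6,-4.4,1.9],[1.2,-8.7,3.8],[1.8,-13,5.7],[2.4,-17.4,7.6],[3,-21.8,9.5],[3.6,-26.1,11.4],[4.2,-30.5,13.3],[4.8,-34.8,15.2]],"translation":[[-4,-35,-10],[-7,-75,-10],[-11,-115,-10],[-15,-155,-10],[-18,-195,-10],[-22,-235,-10],[-26,-275,-10],[-30,-315,0]],"grip":[-1,-1,-1,-1,-1,-1,-1,-1]}' >/dev/null;  python3 -m crank '{"delta_rot":[[0,0,0],[0,0,0],[0,0,0]],"translation":[[0,-19,0],[0,-19,0],[0,-19,0]],"grip":[-1,-1,-1]}';python3 - <<'E'
from peg import *
P,R=hang("tall",1,[-.0495,.0007,.0131],.12);go(P,R)
p=shot("wrist","pics/w5.png");pegs(p)
print(px(p,foot("tall",1)),px(p,foot("tall",0)))
E
```

```text
time_s: 19.88
ee_pos: [0.552, -0.1139, 0.1644]
eef_rot: [[-0.82, 0.044, 0.571], [0.037, 0.999, -0.024], [-0.572, 0.001, -0.82]]
ft_force: [0.4, 0.7, -0.9]
gripper_width: 0.14
gripper_force: 49.1
 rot [-0.0, -0.1, -0.2] tr [-1.3, 1.1, 7.3] rows>= 0.2 t 19.9
tall face 18737 h at O,peg 0.1 0.1 slopes [0.    0.001]
  peg 0 247 s [-0.005   0.0017] t [-0.0062  0.0014] -0.0031 h 0.0309
     h> 0.022 s [-0.0049  0.0023] t mid -0.0023
     h> 0.01 s [-0.0051  0.0005] t mid -0.0026
low face 7170 h at O,peg -0.6 -0.3 slopes [0.003 0.003]
  peg 1 263 s [-0.0044  0.0031] t [-0.0044  0.0024] -0.002 h 0.0308
     h> 0.022 s [-0.0042  0.0034] t mid -0.0007
     h> 0.01 s [-0.0044  0.0018] t mid -0.0014
[[271.90559327 261.74924667]] [[351.91648978 261.65446896]]
```

View pics/w5.png

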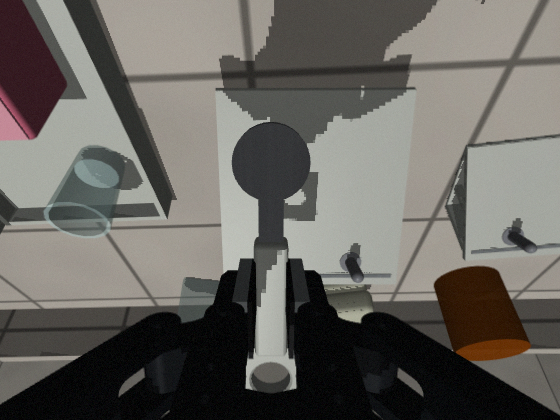

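The tall panel's fit is within a millimetre. Peg 0 shows at (353,265), peg 1 is hidden behind the handle, and the held rasp is square to the panel.

```bash
python3 - <<'E'
from peg import *
e=[-.0495,.0007,.0131]
for h in(.045,.006):
    P,R=hang("tall",1,e,h,-.0005,-.001);go(P,R)
E
```

```text
rot [0.0, -0.1, -0.1] tr [-0.1, -0.8, 82.7] rows>= 2.0 t 19.9
 rot [0.0, -0.1, -0.1] tr [-0.2, -0.9, 121.7] rows>= 2.9 t 19.9
```

```bash
python3 -m crank '{"delta_rot":[[0,0,0],[0,0,0],[0,0,0],[0,0,0],[0,0,0],[0,0,0]],"translation":[[0,-1,25],[0,-1,50],[0,-1,72],[0,-1,82],[0,-1,82],[0,-1,82]],"grip":[-1,-1,-1,-1,-1,-1]}' ; python3 - <<'E'
from peg import *
e=[-.0495,.0007,.0131]
for h in(.045,.006):
    P,R=hang("tall",1,e,h,-.0005,-.001);go(P,R)
for n in("scene","side"):
    p=shot(n)
    c=px(p,foot("tall",1))[0].astype(int);r=cv2.resize(p["color"][c[1]-45:c[1]+30,c[0]-50:c[0]+50],None,fx=4,fy=4,interpolation=cv2.INTER_CUBIC)
    globals()[n]=r
cv2.imwrite("pics/chk1.png",np.hstack([scene,side]))
E
```

```text
time_s: 20.43
ee_pos: [0.5998, -0.1145, 0.0986]
eef_rot: [[-0.819, 0.04, 0.572], [0.033, 0.999, -0.022], [-0.572, 0.001, -0.82]]
ft_force: [0.3, -0.2, -0.3]
gripper_width: 0.144
gripper_force: 49.1
 rot [0.1, -0.1, 0.1] tr [0.5, -1.3, 1.0] rows>= 0.0 t 20.4
 rot [0.1, -0.1, 0.1] tr [0.5, -1.4, 40.0] rows>= 1.0 t 20.4
```

View pics/chk1.png

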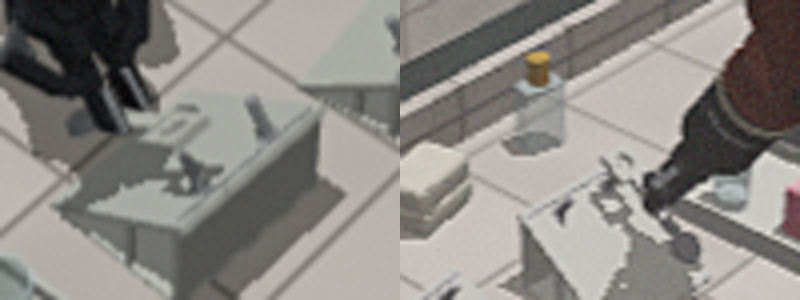

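The rasp's eye hovers over the right tall peg in both views. Advancing along the peg.

```bash
python3 -m crank '{"delta_rot":[[0,0,0],[0,0,0],[0,0,0],[0,0,0]],"translation":[[0.5,-1.3,7],[0.5,-1.3,14],[0.5,-1.3,20],[0.5,-1.3,20]],"grip":[-1,-1,-1,-1]}' ; python3 -m crank '{"delta_rot":[[0,0,0],[0,0,0],[0,0,0],[0,0,0]],"translation":[[0,0,6],[0,0,12],[0,0,18],[0,0,18]],"grip":[-1,-1,-1,-1]}' ;python3 - <<'E'
from peg import *
P,R=hang("tall",1,[-.0495,.0007,.0131],.004,-.0005,-.001);go(P,R)
E
```

```text
time_s: 20.87
ee_pos: [0.6108, -0.1178, 0.081]
eef_rot: [[-0.819, 0.042, 0.572], [0.035, 0.999, -0.024], [-0.573, 0.001, -0.82]]
ft_force: [-0.4, -0.4, -0.6]
gripper_width: 0.144
gripper_force: 49.1
time_s: 21.2
ee_pos: [0.6211, -0.1182, 0.0662]
eef_rot: [[-0.819, 0.042, 0.572], [0.035, 0.999, -0.023], [-0.573, 0.001, -0.82]]
ft_force: [0.6, 0.2, -1.4]
gripper_width: 0.143
gripper_force: 49.1
 rot [0.0, -0.1, -0.0] tr [-0.5, 1.5, 3.1] rows>= 0.1 t 21.2
```

```bash
python3 -m crank '{"delta_rot":[[0,0,0],[0,0,0],[0,0,0]],"translation":[[0,1,2],[0,1,3],[0,1,3]],"grip":[-1,-1,-1]}' ; python3 -m crank '{"delta_rot":[[0,0,0],[0,0,0],[0,0,0],[0,0,0],[0,0,0],[0,0,0]],"translation":[[0,0,0],[0,0,0],[0,0,0],[0,0,0],[0,0,-1],[0,0,-2]],"grip":[-0.8,-0.6,-0.5,-0.4,-0.4,-0.4]}';python3 -m crank '{"delta_rot":[[0,0,0],[0,0,0],[0,0,0],[0,0,0],[0,0,0],[0,0,0]],"translation":[[0,0,-10],[0,0,-25],[0,0,-50],[0,0,-90],[0,0,-130],[0,0,-140]],"grip":[-0.4,-0.4,-0.4,-0.4,-0.4,-0.4]}'
python3 - <<'E'
from peg import *
p=shot("wrist","pics/w6.png")
C=cloud(p);O,s,t,n,L=frame("tall");D=C-O;h=D@n;a=D@s;b=D@t
m=(p["depth"]>0)&(h>.004)&(h<.02)&(a>-.02)&(a<.16)&(b>-.07)&(b<0)
for x0 in np.arange(0,.155,.01):
    q=m&(a>x0)&(a<x0+.01)
    if q.sum()>20:print(x0.round(2),q.sum(),np.percentile(b[q],[3,97]).round(4),np.median(h[q]).round(4))
s=robot.read_state();go([.45,.32,.25],down(180))
E
```

```text
time_s: 21.45
ee_pos: [0.6231, -0.1174, 0.0653]
eef_rot: [[-0.818, 0.042, 0.573], [0.034, 0.999, -0.024], [-0.574, -0.0, -0.819]]
ft_force: [0.2, -0.1, -1.3]
gripper_width: 0.145
gripper_force: 49.2
time_s: 21.95
ee_pos: [0.6219, -0.1175, 0.0671]
eef_rot: [[-0.818, 0.042, 0.573], [0.034, 0.999, -0.024], [-0.574, -0.0, -0.819]]
ft_force: [-0.7, -0.1, 0.2]
gripper_width: 0.298
gripper_force: 0.0
time_s: 22.45
ee_pos: [0.5422, -0.1147, 0.1834]
eef_rot: [[-0.82, 0.041, 0.571], [0.035, 0.999, -0.022], [-0.571, 0.002, -0.821]]
ft_force: [1.2, -0.7, 2.8]
gripper_width: 0.298
gripper_force: 0.0
0.01 356 [-0.0451 -0.0225] 0.0081
0.02 543 [-0.0472 -0.0201] 0.0081
0.03 371 [-0.0456 -0.0222] 0.0081
0.04 177 [-0.0382 -0.029 ] 0.0081
0.05 197 [-0.0398 -0.0282] 0.0086
0.06 230 [-0.0406 -0.0274] 0.012
0.07 228 [-0.0406 -0.0274] 0.012
0.08 219 [-0.0407 -0.0273] 0.0118
0.09 203 [-0.0399 -0.0272] 0.0119
0.1 281 [-0.0491 -0.0189] 0.0114
0.11 393 [-0.0499 -0.0178] 0.0081
0.12 316 [-0.0501 -0.0171] 0.0081
0.13 327 [-0.0502 -0.0176] 0.008
0.14 76 [-0.0496 -0.0178] 0.0078
 rot [-0.7, 34.9, -2.3] tr [53.4, 431.1, -117.7] rows>= 10.8 t 22.5
```

View pics/w6.png

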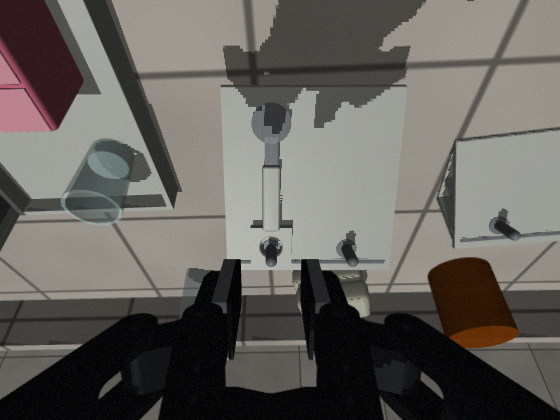

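The rasp hangs flat on the right peg, with the peg through its eye at (271,250). Next, back to look at the remaining tools.

```bash
python3 -m crank '{"delta_rot":[[0,4.4,-0.3],[0,8.8,-0.6],[0,13,-0.9],[-0.3,17.5,-1.2],[-0.4,22,-1.4],[-0.5,26,-1.7],[-0.6,31,-2],[-0.7,35,-2.3]],"translation":[[3,35,-30],[10,70,-60],[17,105,-85],[24,142,-105],[31,180,-118],[38,220,-118],[45,260,-118],[50,300,-118]],"grip":[-0.3,-0.3,-0.3,-0.3,-0.3,-0.3,-0.3,-0.3]}' >/dev/null;python3 - <<'E'
from h import *
go([.45,.32,.25],down(180))
E
```

```text
rot [-0.1, -0.1, 0.0] tr [-1.9, 137.5, 1.1] rows>= 3.3 t 23.2
```

```bash
python3 -m crank '{"delta_rot":[[0,0,0],[0,0,0],[0,0,0],[0,0,0],[0,0,0],[0,0,0]],"translation":[[0,35,0],[0,70,0],[0,105,0],[-2,137,0],[-2,137,0],[-2,137,0]],"grip":[-0.3,-0.3,-0.3,-0.3,-0.3,-0.3]}' >/dev/null;python3 tools.py w7; python3 - <<'E'
from h import *
go([.4504,.3607,.06],down(176))
E
```

```text
floor -0.0
comp [311. 170.] 2889 rect [451.7 360.1] [ 34.3 132.3] 86.5 bgr [57. 59. 58.] zmax 0.0126 zmed 0.0084
   hole px [305.6 220.5] xy [499.6 356.8] [501.9 357.5] area 211.5
   axis deg -3.7 ext -0.1141 0.0181
comp [465. 157.] 1810 rect [429.  513.1] [82.3 34.4] 32.4 bgr [  9.  11. 131.] zmax 0.0132 zmed 0.0087
   hole px [472.  173.5] xy [448.7 525.2] [449.9 528.8] area 224.0
   axis deg 33.4 ext -0.0643 0.0179
comp [386. 241.] 1464 rect [519.2 444.9] [34.8 82.8] 86.4 bgr [91. 88. 87.] zmax 0.0131 zmed 0.0086
   hole px [382.8 257.3] xy [542.1 442.5] [545.3 444.9] area 186.0
   axis deg -2.7 ext -0.0644 0.0186
 rot [-0.0, -0.1, 4.1] tr [-0.8, 43.1, 190.1] rows>= 4.7 t 23.7
```

```bash
python3 -m crank '{"delta_rot":[[0,0,2],[0,0,4],[0,0,4],[0,0,4],[0,0,4],[0,0,4],[0,0,4]],"translation":[[0,10,38],[0,20,76],[0,30,114],[-1,43,150],[-1,43,180],[-1,43,190],[-1,43,190]],"grip":[-0.3,-0.3,-0.3,-0.3,-0.3,-0.3,-0.3]}' ; python3 - <<'E'
from h import *
go([.4507,.3603,.0175],down(176.2))
E
```

```text
time_s: 24.3
ee_pos: [0.4492, 0.3584, 0.058]
eef_rot: [[-0.997, 0.071, -0.006], [0.071, 0.997, -0.002], [0.005, -0.003, -1.0]]
ft_force: [-0.3, -0.1, 0.1]
gripper_width: 0.347
gripper_force: 0.0
 rot [-0.1, -0.3, -0.3] tr [-1.6, 2.2, 40.5] rows>= 1.0 t 24.3
```

```bash
python3 -m crank '{"delta_rot":[[0,0,0],[0,0,0],[0,0,0],[0,0,0],[0,0,0]],"translation":[[0,0,18],[0,0,34],[0,0,42],[0,0,42],[0,0,42]],"grip":[-0.3,-0.3,-0.3,-0.3,-0.3]}';  python3 -m crank '{"delta_rot":[[0,0,0],[0,0,0],[0,0,0],[0,0,0],[0,0,0],[0,0,0]],"translation":[[0,0,0],[0,0,0],[0,0,0],[0,0,0],[0,0,0],[0,0,0]],"grip":[-0.6,-0.8,-1,-1,-1,-1]}' 50; python3 -m crank '{"delta_rot":[[0,0,0],[0,0,0],[0,0,0],[0,0,0],[0,0,0],[0,0,0],[0,0,0],[0,0,0]],"translation":[[0,0,-15],[0,0,-50],[0,0,-90],[0,0,-130],[0,0,-150],[0,0,-150],[0,0,-150],[0,0,-150]],"grip":[-1,-1,-1,-1,-1,-1,-1,-1]}'; python3 held.py; python3 - <<'E'
from peg import *
P,R=hang("tall",0,[-.0495,.0007,.0131],.12);print(P.round(4));go(P,R)
E
```

```text
time_s: 24.72
ee_pos: [0.4516, 0.3602, 0.0203]
eef_rot: [[-0.998, 0.07, 0.0], [0.07, 0.998, 0.001], [0.0, 0.001, -1.0]]
ft_force: [-0.1, 0.0, 0.4]
gripper_width: 0.346
gripper_force: 0.0
time_s: 25.22
ee_pos: [0.452, 0.3608, 0.0207]
eef_rot: [[-0.998, 0.07, 0.001], [0.07, 0.998, 0.001], [-0.001, 0.001, -1.0]]
ft_force: [-1.0, -0.9, 7.5]
gripper_width: 0.136
gripper_force: 49.3
time_s: 25.88
ee_pos: [0.4507, 0.3602, 0.1682]
eef_rot: [[-0.998, 0.07, -0.002], [0.07, 0.998, -0.0], [0.002, -0.0, -1.0]]
ft_force: [-0.0, -0.5, -0.7]
gripper_width: 0.142
gripper_force: 49.0
(0.055, 0.065) 1955 y [-0.0125  0.014 ] z 0.0118
(0.045, 0.055) 1823 y [-0.0125  0.0141] z 0.0117
(0.03, 0.04) 1666 y [-0.0125  0.0141] z 0.0117
(0.02, 0.028) 1236 y [-0.0125  0.0142] z 0.0119
(0.012, 0.018) 567 y [-0.0109  0.0123] z 0.0084
(-0.03, -0.02) 615 y [-0.0059  0.0077] z 0.0082
(-0.04, -0.034) 246 y [-0.0066  0.0084] z 0.0121
(-0.066, -0.06) 1 y [0.0012 0.0012] z 0.0132
x range 0.0659 -0.0609
hole? [270.5 367.1] [253 357  36  22 570] [-0.0417  0.0009  0.008 ]
[ 0.56   -0.0491  0.1592]
 rot [-0.5, -35.2, -1.5] tr [-138.0, -400.4, 8.1] rows>= 10.2 t 25.9
```

```bash
python3 -m crank '{"delta_rot":[[0,-4.4,-0.2],[0,-8.8,-0.4],[-0.1,-13.2,-0.6],[-0.2,-17.6,-0.8],[-0.3,-22,-1],[-0.4,-26.4,-1.2],[-0.5,-31,-1.4],[-0.5,-35.2,-1.5]],"translation":[[-13,-37,-10],[-26,-75,-15],[-39,-112,-15],[-52,-150,-15],[-65,-188,-15],[-78,-225,-15],[-91,-262,-15],[-104,-300,-8]],"grip":[-1,-1,-1,-1,-1,-1,-1,-1]}' >/dev/null; python3 - <<'E'
from peg import *
P,R=hang("tall",0,[-.0488,.0008,.0158],.10,-.0005,-.001);go(P,R)
E
```

```text
rot [-0.1, -1.7, -0.0] tr [-5.7, -105.7, 31.4] rows>= 2.6 t 26.6
```

```bash
python3 -m crank '{"delta_rot":[[0,0,0],[0,0,0],[0,0,0],[0,0,0],[0,0,0],[0,0,0]],"translation":[[-2,-35,10],[-4,-70,20],[-6,-102,28],[-6,-102,28],[-6,-102,28],[-6,-102,28]],"grip":[-1,-1,-1,-1,-1,-1]}' >/dev/null; python3 - <<'E'
from peg import *
e=[-.0488,.0008,.0158]
for h in(.10,.045,.006):
    P,R=hang("tall",0,e,h,-.0005,-.001);go(P,R)
p=shot("wrist","pics/w8.png");pegs(p)
E
python3 held.py
```

```text
rot [-0.1, -1.2, -0.1] tr [6.4, -5.0, 8.4] rows>= 0.3 t 27.1
 rot [-0.1, -1.2, -0.1] tr [5.2, -4.9, 63.4] rows>= 1.5 t 27.1
 rot [-0.1, -1.2, -0.1] tr [4.4, -4.8, 102.4] rows>= 2.5 t 27.1
tall face 15005 h at O,peg 0.1 0.1 slopes [ 0.    -0.001]
  peg 1 945 s [-0.0191  0.011 ] t [-0.0175  0.0145] 0.0004 h 0.0307
     h> 0.022 s [-0.0049  0.0026] t mid -0.0011
     h> 0.01 s [-0.0049  0.0011] t mid -0.0009
low face 14212 h at O,peg -0.5 -0.3 slopes [0.002 0.004]
  peg 0 340 s [-0.0047  0.0027] t [-0.0046  0.0026] -0.0024 h 0.0308
     h> 0.022 s [-0.0046  0.0027] t mid -0.0008
     h> 0.01 s [-0.0047  0.0025] t mid -0.0014
  peg 1 256 s [-0.0042  0.0027] t [-0.004   0.0033] -0.0014 h 0.03
     h> 0.022 s [-0.0041  0.0029] t mid -0.0003
     h> 0.01 s [-0.0042  0.0023] t mid -0.0009
(0.055, 0.065) 1913 y [-0.0129  0.0136] z 0.0126
(0.045, 0.055) 1821 y [-0.0129  0.0137] z 0.0126
(0.03, 0.04) 1658 y [-0.013   0.0137] z 0.0126
(0.02, 0.028) 1228 y [-0.0129  0.0138] z 0.0128
(0.012, 0.018) 538 y [-0.0106  0.0111] z 0.0091
(-0.03, -0.02) 616 y [-0.0064  0.0073] z 0.0091
(-0.04, -0.034) 275 y [-0.0071  0.0091] z 0.013
x range 0.0667 -0.0593
hole? [270.6 367.2] [254 357  35  22 574] [-0.0401  0.0005  0.008 ]
```

```bash
python3 -m crank '{"delta_rot":[[0,-1,0],[0,-1,0],[0,-1,0],[0,-1,0],[0,-1,0],[0,-1,0]],"translation":[[5,-4,20],[5,-4,40],[5,-4,52],[5,-4,60],[5,-4,60],[5,-4,60]],"grip":[-1,-1,-1,-1,-1,-1]}' >/dev/null; python3 - <<'E'
from peg import *
e=[-.0488,.0008,.0158]
for h in(.045,.006):
    P,R=hang("tall",0,e,h,-.0005,-.001);go(P,R)
E
```

```text
rot [-0.1, -0.2, 0.0] tr [1.3, -2.0, 4.1] rows>= 0.1 t 27.7
 rot [-0.1, -0.2, 0.0] tr [1.2, -2.0, 43.1] rows>= 1.0 t 27.7
```

```bash
python3 -m crank '{"delta_rot":[[0,0,0],[0,0,0],[0,0,0],[0,0,0],[0,0,0]],"translation":[[0.5,-1,2],[0.5,-1,2],[0.5,-1,3],[0.5,-1,3],[0.5,-1,3]],"grip":[-1,-1,-1,-1,-1]}' >/dev/null; python3 - <<'E'
from peg import *
e=[-.0488,.0008,.0158]
for h in(.045,.006):
    P,R=hang("tall",0,e,h,-.0005,-.001);go(P,R)
E
```

```text
rot [-0.2, -0.1, -0.0] tr [1.6, 0.5, 1.4] rows>= 0.1 t 28.1
 rot [-0.2, -0.1, -0.0] tr [1.5, 0.6, 40.4] rows>= 1.0 t 28.1
```

```bash
python3 -m crank '{"delta_rot":[[0,0,0],[0,0,0],[0,0,0],[0,0,0],[0,0,0]],"translation":[[1,0.5,7],[1,0.5,14],[1,0.5,20],[1,0.5,20],[1,0.5,20]],"grip":[-1,-1,-1,-1,-1]}' ; python3 -m crank '{"delta_rot":[[0,0,0],[0,0,0],[0,0,0],[0,0,0],[0,0,0]],"translation":[[0,0,6],[0,0,12],[0,0,19],[0,0,19],[0,0,19]],"grip":[-1,-1,-1,-1,-1]}' ;python3 - <<'E'
from peg import *
P,R=hang("tall",0,[-.0488,.0008,.0158],.004,-.0005,-.001);go(P,R)
E
```

```text
time_s: 28.53
ee_pos: [0.6122, -0.0521, 0.0837]
eef_rot: [[-0.82, 0.044, 0.57], [0.036, 0.999, -0.026], [-0.571, -0.001, -0.821]]
ft_force: [0.7, -0.7, -0.8]
gripper_width: 0.141
gripper_force: 49.4
time_s: 28.95
ee_pos: [0.6231, -0.0526, 0.0683]
eef_rot: [[-0.82, 0.044, 0.57], [0.036, 0.999, -0.026], [-0.571, -0.001, -0.821]]
ft_force: [0.7, 0.2, 0.3]
gripper_width: 0.142
gripper_force: 49.4
 rot [-0.1, -0.2, -0.1] tr [-0.6, -0.2, 2.6] rows>= 0.1 t 28.9
```

```bash
python3 -m crank '{"delta_rot":[[0,0,0],[0,0,0],[0,0,0]],"translation":[[0,0,2],[0,0,2.5],[0,0,2.5]],"grip":[-1,-1,-1]}' ; python3 -m crank '{"delta_rot":[[0,0,0],[0,0,0],[0,0,0],[0,0,0],[0,0,0],[0,0,0]],"translation":[[0,0,0],[0,0,0],[0,0,0],[0,0,0],[0,0,-1],[0,0,-2]],"grip":[-0.8,-0.6,-0.5,-0.4,-0.4,-0.4]}';python3 -m crank '{"delta_rot":[[0,0,0],[0,0,0],[0,0,0],[0,0,0],[0,0,0],[0,0,0],[0,0,0]],"translation":[[0,0,-10],[0,0,-25],[0,0,-50],[0,0,-90],[0,0,-130],[0,0,-140],[0,0,-140]],"grip":[-0.4,-0.4,-0.4,-0.4,-0.4,-0.4,-0.4]}'
cat > chk.py <<'E'
from peg import *
import sys
nm,b0=sys.argv[1],float(sys.argv[2])
p=shot("wrist",f"pics/{sys.argv[3]}.png")
C=cloud(p);O,s,t,n,L=frame(nm);D=C-O;h=D@n;a=D@s;b=D@t
m=(p["depth"]>0)&(h>.004)&(h<.02)&(a>-.02)&(a<L+.03)&(abs(b-b0)<.03)
for x0 in np.arange(0,L+.025,.01):
    q=m&(a>x0)&(a<x0+.01)
    if q.sum()>20:print(x0.round(2),q.sum(),np.percentile(b[q],[3,97]).round(4),np.median(h[q]).round(4))
E
python3 chk.py tall .032 w9; python3 - <<'E'
from h import *
go([.45,.36,.25],down(180))
E
```

```text
time_s: 29.2
ee_pos: [0.6249, -0.0529, 0.0675]
eef_rot: [[-0.819, 0.044, 0.572], [0.035, 0.999, -0.027], [-0.572, -0.002, -0.82]]
ft_force: [-4.4, 0.9, 1.6]
gripper_width: 0.143
gripper_force: 49.9
time_s: 29.7
ee_pos: [0.6237, -0.0528, 0.0689]
eef_rot: [[-0.819, 0.044, 0.572], [0.035, 0.999, -0.027], [-0.572, -0.002, -0.82]]
ft_force: [0.4, -0.1, -0.4]
gripper_width: 0.298
gripper_force: 0.0
time_s: 30.28
ee_pos: [0.5572, -0.052, 0.1872]
eef_rot: [[-0.824, 0.043, 0.565], [0.035, 0.999, -0.025], [-0.565, -0.001, -0.825]]
ft_force: [1.3, -0.6, 0.3]
gripper_width: 0.302
gripper_force: 0.0
0.01 528 [0.0182 0.0436] 0.0082
0.02 531 [0.018  0.0438] 0.0084
0.03 529 [0.0179 0.044 ] 0.0084
0.04 486 [0.0178 0.0436] 0.0084
0.05 493 [0.0177 0.0435] 0.0083
0.06 254 [0.0246 0.0374] 0.0119
0.07 233 [0.0246 0.0375] 0.012
0.08 223 [0.0245 0.0376] 0.012
0.09 226 [0.0245 0.0377] 0.0118
0.1 287 [0.0155 0.0459] 0.0114
0.11 427 [0.0147 0.0468] 0.008
0.12 334 [0.0146 0.0477] 0.0082
0.13 332 [0.0146 0.0471] 0.0081
0.14 93 [0.015  0.0466] 0.008
 rot [-0.8, 34.4, -2.4] tr [66.3, 406.7, -123.9] rows>= 10.3 t 30.3
```

View pics/w9.png

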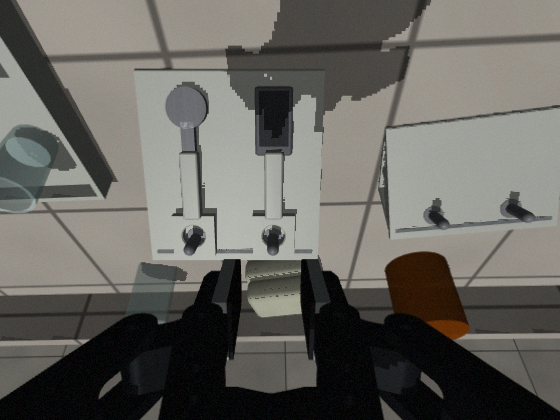

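Both long tools hang flat on their pegs at (193,238) and (273,238). Next the short tool.

```bash
python3 -m crank '{"delta_rot":[[0,4.4,-0.3],[0,8.8,-0.6],[0,13,-0.9],[-0.3,17.5,-1.2],[-0.4,22,-1.4],[-0.5,26,-1.7],[-0.6,31,-2],[-0.8,34.4,-2.4]],"translation":[[4,32,-30],[12,66,-60],[22,105,-85],[32,142,-105],[41,180,-120],[50,220,-124],[58,260,-124],[64,300,-124]],"grip":[-0.3,-0.3,-0.3,-0.3,-0.3,-0.3,-0.3,-0.3]}' >/dev/null;python3 -m crank '{"delta_rot":[[0,0,0],[0,0,0],[0,0,0],[0,0,0],[0,0,0],[0,0,0]],"translation":[[0,35,0],[0,70,0],[0,105,0],[0,107,0],[0,107,0],[0,107,0]],"grip":[-0.3,-0.3,-0.3,-0.3,-0.3,-0.3]}';python3 tools.py w10; python3 - <<'E'
from h import *
go([.5082,.4455,.06],down(176.8))
E
```

```text
time_s: 31.5
ee_pos: [0.4475, 0.3467, 0.2511]
eef_rot: [[-1.0, -0.002, -0.004], [-0.002, 1.0, 0.001], [0.004, 0.001, -1.0]]
ft_force: [-0.0, -0.4, 0.4]
gripper_width: 0.351
gripper_force: 0.0
floor -0.0
comp [435. 159.] 1824 rect [429.3 512.7] [83.1 35.5] 33.6 bgr [ 12.  14. 131.] zmax 0.0133 zmed 0.0087
   hole px [443.8 175.8] xy [448.6 525.1] [450.  528.7] area 224.0
   axis deg 33.5 ext -0.0645 0.0186
comp [359. 243.] 1434 rect [519.3 445. ] [34.6 82.7] 86.0 bgr [66. 64. 63.] zmax 0.0132 zmed 0.0086
   hole px [356.5 259. ] xy [542.1 442.7] [545.3 444.4] area 179.0
   axis deg -3.1 ext -0.0641 0.0185
comp [ 91. 326.] 693 rect [624.7 151. ] [21.4 65.7] 10.1 bgr [150. 156. 154.] zmax 0.0179 zmed 0.0092
   hole px [ 81. 340.] xy [637.7 131.2] 0 area 2.0
   axis deg -69.6 ext -0.0568 0.0108
 rot [0.1, -0.2, 3.2] tr [-61.3, 99.1, 191.4] rows>= 5.4 t 31.6
```

```bash
python3 -m crank '{"delta_rot":[[0,0,1.5],[0,0,3],[0,0,3],[0,0,3],[0,0,3],[0,0,3],[0,0,3],[0,0,3]],"translation":[[-10,17,32],[-20,34,64],[-32,52,98],[-44,72,132],[-56,92,164],[-61,99,186],[-61,99,191],[-61,99,191]],"grip":[-0.3,-0.3,-0.3,-0.3,-0.3,-0.3,-0.3,-0.3]}' ;python3 -m crank '{"delta_rot":[[0,0,0],[0,0,0]],"translation":[[0,0,0],[0,0,0]],"grip":[-0.3,-0.3]}' >/dev/null; python3 - <<'E'
from h import *
go([.5083,.4456,.018],down(176.4))
E
```

```text
time_s: 32.22
ee_pos: [0.5072, 0.4442, 0.0591]
eef_rot: [[-0.999, 0.053, -0.007], [0.053, 0.999, -0.001], [0.007, -0.001, -1.0]]
ft_force: [0.3, -0.1, 0.2]
gripper_width: 0.35
gripper_force: 0.0
 rot [0.2, -0.0, 0.6] tr [0.8, -0.3, 45.8] rows>= 1.1 t 32.4
```

```bash
python3 -m crank '{"delta_rot":[[0,0,0.5],[0,0,0.5],[0,0,0.5],[0,0,0.5],[0,0,0.5]],"translation":[[0.5,0,18],[0.5,0,34],[0.5,0,44],[0.5,0,45],[0.5,0,45]],"grip":[-0.3,-0.3,-0.3,-0.3,-0.3]}';  python3 -m crank '{"delta_rot":[[0,0,0],[0,0,0],[0,0,0],[0,0,0],[0,0,0],[0,0,0]],"translation":[[0,0,0],[0,0,0],[0,0,0],[0,0,0],[0,0,0],[0,0,0]],"grip":[-0.6,-0.8,-1,-1,-1,-1]}' 50; python3 -m crank '{"delta_rot":[[0,0,0],[0,0,0],[0,0,0],[0,0,0],[0,0,0],[0,0,0],[0,0,0],[0,0,0]],"translation":[[0,0,-15],[0,0,-50],[0,0,-90],[0,0,-130],[0,0,-150],[0,0,-150],[0,0,-150],[0,0,-150]],"grip":[-1,-1,-1,-1,-1,-1,-1,-1]}'; sed -i 's/L\[355:400,245:297\]=h\[355:400,245:297\]/L[325:400,245:297]=h[325:400,245:297]/; s/.png",crop/.png",p["color"]/' held.py; python3 held.py; python3 - <<'E'
from peg import *
P,R=hang("low",0,[-.0345,.0007,.0140],.12);print(P.round(4));go(P,R)
E
```

```text
time_s: 32.8
ee_pos: [0.5075, 0.4459, 0.0168]
eef_rot: [[-0.998, 0.061, -0.003], [0.061, 0.998, 0.002], [0.003, 0.001, -1.0]]
ft_force: [0.1, 0.6, 0.7]
gripper_width: 0.352
gripper_force: 0.0
time_s: 33.3
ee_pos: [0.5084, 0.4466, 0.018]
eef_rot: [[-0.998, 0.06, -0.001], [0.06, 0.998, 0.003], [0.001, 0.003, -1.0]]
ft_force: [-0.5, -0.8, 5.7]
gripper_width: 0.142
gripper_force: 50.4
time_s: 33.97
ee_pos: [0.5076, 0.4457, 0.1652]
eef_rot: [[-0.998, 0.06, -0.004], [0.06, 0.998, 0.001], [0.004, 0.001, -1.0]]
ft_force: [-1.1, -0.5, -0.6]
gripper_width: 0.143
gripper_force: 49.6
(0.02, 0.028) 876 y [-0.0076  0.0097] z 0.0074
(0.012, 0.018) 574 y [-0.0065  0.0088] z 0.0058
(-0.03, -0.02) 318 y [-0.0059  0.0078] z 0.0092
(-0.04, -0.034) 60 y [-0.0096  0.0116] z 0.0093
x range 0.0297 -0.0539
hole? [270.2 347.1] [254 336  34  23 617] [-0.0312  0.0008  0.008 ]
hole? [270.5 388.9] [245 387  52   7 224] [-0.0537  0.001   0.008 ]
[0.5764 0.1393 0.1399]
 rot [-2.9, -35.2, -9.3] tr [-87.7, -301.5, 24.1] rows>= 7.6 t 34.0
```

View pics/hc.png

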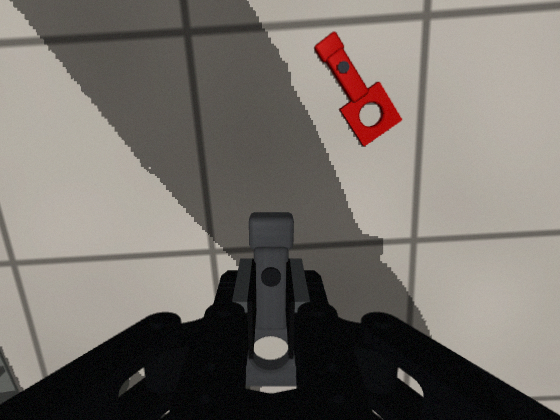

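The clipper (jaws up at (271,230)) is held straight, eye at (270,347). The red look-alike is untouched at (360,90).

```bash
python3 -m crank '{"delta_rot":[[-0.3,-4.4,-1.2],[-0.7,-8.8,-2.4],[-1,-13.2,-3.6],[-1.4,-17.6,-4.8],[-1.8,-22,-6],[-2.2,-26.4,-7.2],[-2.5,-31,-8.3],[-2.9,-35.2,-9.3]],"translation":[[0,-37,-10],[-5,-75,-15],[-15,-112,-15],[-30,-150,-15],[-45,-188,-15],[-60,-225,-15],[-75,-262,-10],[-85,-295,0]],"grip":[-1,-1,-1,-1,-1,-1,-1,-1]}' >/dev/null;python3 -m crank '{"delta_rot":[[0,0,0],[0,0,0],[0,0,0],[0,0,0],[0,0,0]],"translation":[[0,0,0],[0,0,0],[0,0,0],[0,0,0],[0,0,0]],"grip":[-1,-1,-1,-1,-1]}' >/dev/null; python3 - <<'E'
from peg import *
e=[-.0353,.0008,.0133]
for h in(.10,.045,.006):
    P,R=hang("low",0,e,h,-.0002,-.0007);go(P,R)
pegs(shot("wrist"))
E
```

```text
rot [0.1, -0.3, -0.1] tr [14.4, -49.8, 52.3] rows>= 1.8 t 35.1
 rot [0.1, -0.3, -0.1] tr [14.1, -49.9, 107.3] rows>= 2.9 t 35.1
 rot [0.1, -0.3, -0.1] tr [14.0, -50.0, 146.3] rows>= 3.7 t 35.1
low face 13485 h at O,peg -0.6 -0.3 slopes [0.003 0.003]
  peg 0 181 s [-0.0042  0.0028] t [-0.0029  0.0047] 0.0013 h 0.0304
     h> 0.022 s [-0.0041  0.0033] t mid 0.0006
     h> 0.01 s [-0.0042  0.0002] t mid 0.001
  peg 1 222 s [-0.0038  0.0035] t [-0.0019  0.0051] 0.0027 h 0.0308
     h> 0.022 s [-0.0037  0.0041] t mid 0.0015
     h> 0.01 s [-0.004   0.0028] t mid 0.0022
```

```bash
python3 -m crank '{"delta_rot":[[0,0,0],[0,0,0],[0,0,0],[0,0,0],[0,0,0],[0,0,0],[0,0,0],[0,0,0]],"translation":[[7,-25,10],[14,-49,25],[14,-49,55],[14,-49,85],[14,-49,100],[14,-49,105],[14,-49,105],[14,-49,105]],"grip":[-1,-1,-1,-1,-1,-1,-1,-1]}' ;python3 -m crank '{"delta_rot":[[0,0,0],[0,0,0]],"translation":[[0,0,0],[0,0,0]],"grip":[-1,-1]}' >/dev/null; python3 - <<'E'
from peg import *
e=[-.0353,.0008,.0133]
for h in(.045,.006):
    P,R=hang("low",0,e,h);go(P,R)
E
```

```text
time_s: 35.82
ee_pos: [0.6169, 0.1431, 0.0786]
eef_rot: [[-0.818, -0.106, 0.566], [-0.086, 0.994, 0.062], [-0.569, 0.002, -0.822]]
ft_force: [0.2, 0.5, 0.4]
gripper_width: 0.141
gripper_force: 49.6
 rot [0.1, -0.2, -0.1] tr [0.1, 0.8, 3.0] rows>= 0.1 t 36.0
 rot [0.1, -0.2, -0.1] tr [-0.1, 0.7, 42.0] rows>= 1.0 t 36.0
```

```bash
python3 -m crank '{"delta_rot":[[0,0,0],[0,0,0],[0,0,0],[0,0,0],[0,0,0]],"translation":[[0,0.5,7],[0,0.5,14],[0,0.5,21],[0,0.5,21],[0,0.5,21]],"grip":[-1,-1,-1,-1,-1]}' ; python3 -m crank '{"delta_rot":[[0,0,0],[0,0,0],[0,0,0],[0,0,0],[0,0,0]],"translation":[[0,0,6],[0,0,12],[0,0,19],[0,0,19],[0,0,19]],"grip":[-1,-1,-1,-1,-1]}' ;python3 - <<'E'
from peg import *
P,R=hang("low",0,[-.0353,.0008,.0133],.004);go(P,R)
E
```

```text
time_s: 36.4
ee_pos: [0.6282, 0.1442, 0.0595]
eef_rot: [[-0.819, -0.105, 0.564], [-0.085, 0.994, 0.062], [-0.568, 0.002, -0.823]]
ft_force: [-0.4, 0.9, -0.9]
gripper_width: 0.143
gripper_force: 49.6
time_s: 36.82
ee_pos: [0.6391, 0.1454, 0.0441]
eef_rot: [[-0.819, -0.105, 0.565], [-0.085, 0.994, 0.062], [-0.568, 0.002, -0.823]]
ft_force: [-0.4, -0.1, 0.4]
gripper_width: 0.141
gripper_force: 49.6
 rot [0.1, -0.4, -0.2] tr [-2.6, 0.5, 2.2] rows>= 0.1 t 36.8
```

```bash
python3 -m crank '{"delta_rot":[[0,0,0],[0,0,0],[0,0,0]],"translation":[[-1.5,0,1],[-1.5,0,2.5],[-1.5,0,2.5]],"grip":[-1,-1,-1]}' ; python3 -m crank '{"delta_rot":[[0,0,0],[0,0,0],[0,0,0],[0,0,0],[0,0,0],[0,0,0]],"translation":[[0,0,0],[0,0,0],[0,0,0],[0,0,0],[0,0,-1],[0,0,-2]],"grip":[-0.8,-0.6,-0.5,-0.4,-0.4,-0.4]}';python3 -m crank '{"delta_rot":[[0,0,0],[0,0,0],[0,0,0],[0,0,0],[0,0,0],[0,0,0],[0,0,0]],"translation":[[0,0,-10],[0,0,-25],[0,0,-50],[0,0,-90],[0,0,-130],[0,0,-140],[0,0,-140]],"grip":[-0.4,-0.4,-0.4,-0.4,-0.4,-0.4,-0.4]}'
python3 chk.py low .032 w11; python3 - <<'E'
from h import *
p=shot("scene");cv2.imwrite("pics/fin.png",np.hstack([cv2.resize(p["color"][90:390,120:420],(400,400)),cv2.resize(cv2.imread("pics/w11.png"),(400,300))[:, :].copy() if 0 else cv2.copyMakeBorder(cv2.resize(cv2.imread("pics/w11.png"),(400,300)),0,100,0,0,cv2.BORDER_CONSTANT)]))
C=cloud(p);c=p["color"].astype(int)
m=(c[...,2]-c[...,1]>40)&(c[...,0]-c[...,1]>15)&(C[...,1]<-.15)&(C[...,0]<.7);P=C[m];print("org",P.mean(0).round(3),P[:,2].max().round(3),len(P))
for t in("organiser","cup"):
  for d in robot.search_frame(p,t)[:2]:print(t,round(d["confidence"],2),w(p,d["centre"]).round(3))
E
```

```text
time_s: 37.07
ee_pos: [0.6425, 0.1457, 0.0444]
eef_rot: [[-0.817, -0.105, 0.567], [-0.085, 0.994, 0.062], [-0.57, 0.002, -0.822]]
ft_force: [-1.2, 0.2, 0.7]
gripper_width: 0.143
gripper_force: 49.6
time_s: 37.57
ee_pos: [0.6408, 0.1456, 0.0456]
eef_rot: [[-0.818, -0.105, 0.566], [-0.085, 0.994, 0.062], [-0.569, 0.002, -0.822]]
ft_force: [-0.4, -0.1, 0.4]
gripper_width: 0.3
gripper_force: 0.0
time_s: 38.15
ee_pos: [0.5628, 0.137, 0.1662]
eef_rot: [[-0.813, -0.105, 0.572], [-0.086, 0.994, 0.062], [-0.576, 0.001, -0.818]]
ft_force: [0.2, 0.8, 0.8]
gripper_width: 0.298
gripper_force: 0.0
0.01 296 [0.0233 0.0402] 0.0094
0.02 258 [0.024  0.0394] 0.0109
0.03 228 [0.0247 0.0379] 0.0121
0.04 222 [0.0246 0.038 ] 0.0114
0.05 284 [0.0171 0.0459] 0.0111
0.06 413 [0.0153 0.0472] 0.0076
0.07 324 [0.0145 0.048 ] 0.0076
0.08 327 [0.0148 0.0474] 0.0075
0.09 96 [0.015  0.0468] 0.0076
org [ 0.489 -0.281  0.059] 0.071 83
organiser 0.75 [ 0.495 -0.276  0.066]
cup 0.71 [ 0.648 -0.096  0.061]
cup 0.64 [ 0.619 -0.256  0.051]
```

View pics/fin.png

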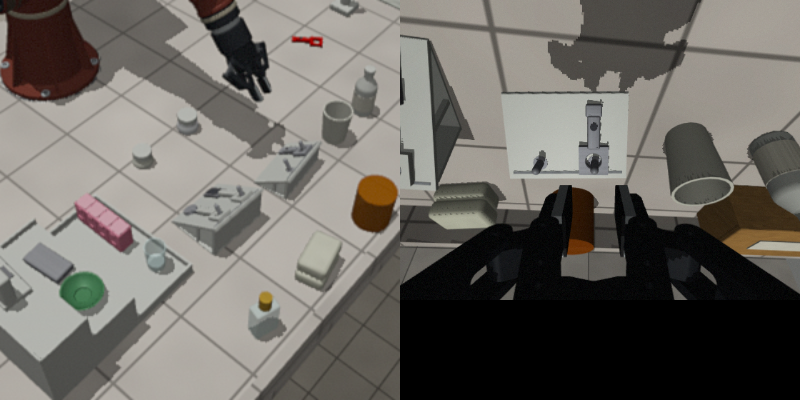

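Everything is placed. The tray holds the organiser at (105,222) and the cup at (156,252), both upright. Three tools hang flat on their pegs, no pusher shows in any view, and the gripper is clear.

```bash
python3 -c "
from plant import robot
print(robot.sign_off())"
```

```text
the job is handed in; nothing more can be done
None
```

I handed the job in at about 38 s: the organiser and cup stand upright in the bottom tier, the rasp and foot file hang flat on the tall panel and the clipper on the low panel, and I saw no pusher in any view.

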